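Put the sowing tools back on their silhouette mats

ROBOT

A 6-joint arm with a two-finger parallel gripper is mounted at the origin on the work surface. World frame = base frame: x ahead of the robot, y to its left, z up, the work surface at z = 0. Lengths are in m, angles in degrees, forces in N, time in s.
With the tool pointing down it reaches from about 0.4 to 0.825 m from the base axis. Payload 7 kg.
Tool frame: the origin (TCP) lies midway between the tips of the shut fingers; the grasp point (between the pads) lies hold_point_z behind it (hold_point_z is the distance from the TCP to the grasp point, in m); z points along the fingers, y is the line along which they close (so a half turn about z gives the same grasp; the last joint's range is limited). The gripper opens to 88 mm and grips with 3 to 60 N. Pads are 19 mm wide; open, the fingers measure 130 mm over their backs; the gripper's body (78 mm by 193 mm) begins 47 mm behind the grasp point.
Start: joints at [-48.696, 20.546, 0.682, 0, -70.136, -16.507], TCP at [0.283, -0.613, 0.227] pointing down, gripper open.
Joint ranges: [-176.03, 176.03], [-82.01, 121.73], [-58.28, 71.71], [-173.87, 95.51], [-174.79, -0.11], [-173.66, 173.66]. Speed limits (degrees/s): [136.94, 136.94, 172.46, 180, 180, 180].

INTERFACE

Orientations are given as [roll, pitch, yaw] about the fixed x, y, z axes, in that order (R = Rz(yaw) Ry(pitch) Rx(roll)).
In Python, from plant import * gives the robot as it stands.
- The arm moves only by the tool step_arm, never from a script. Its argument "steps" is a list that holds one entry, the list of rows, each a list of 6 numbers: the shift along the tool's x, y, z scaled (see below), then the turn, a rotation vector about the tool's x, y, z scaled (see below). In form: [[[tx, ty, tz, wx, wy, wz], ...]]. A call has 1 to 20 rows; each row is the pose to reach, as a shift and turn from the pose commanded when the call began, along the tool's axes at that moment; what a row does not reach only later rows make up. The controller multiplies each number of a shift by 100 mm and each number of a turn by 0.5 rad. A row lasts 1/10 s, in which the tool goes at most 50 mm and 8.59 degrees, less where a joint would pass 70% of its speed; a pose out of reach is approached as far as the arm can. A call with a number of a shift or a turn outside -1 to 1 is refused whole. A call with a gripper value outside its range is refused whole. "jaw" is the closure in counts, from 0 (fully open) to 255 (shut), set as the call begins (left out, the last holds). The fingers move at their own pace and stop on an object; the grip force is fixed at half the most. Time passes only in rows, so rows that repeat a pose let the fingers close. It gives the time, the measured TCP pose, the force, the opening and the grip force at its end, in the units of the state.
- get_obs(): the state, without advancing time (a new reading comes with each control period).
- snapshot(name): name is "scene" or "top"; returns (picture, depth): 384x512x3 uint8, red, green, blue; 384x512 float32, m along the optical axis (not along the pixel's ray), 0 where there is no reading.
- calibration(name): a dict with "mtx" (3x3 intrinsics, pixels), "rvec" (rotation vector, rad) and "tvec" (3), from world to camera coordinates, as OpenCV has them. Camera axes: x right, y down, z forward; pixel columns grow to the right and rows downward; lengths in m; the calibration is good to about 2 mm. A picture is of the moment at which its call begins. calibration takes no time and is no camera call.
- close_job(): hands the job in; it is judged then, once.
The state is a dict: "clock": time; "joint_pos": joint angles; "qvel": joint speeds; "tau": joint torques, N m; "tool_pos": TCP position; "orientation": TCP orientation; "force": force on the tool from outside, world axes, zero at the start; "moment": the same for the moment, N m; "opening": finger opening in m; "gripper_force": force on a finger pad.
Only numpy, scipy, OpenCV 4.12 (cv2) and the standard library are available. Lean on these libraries where they do the work, as an engineer would, in place of code of your own. Each camera call takes 0.05 s, during which the arm holds its last target. There are 200 camera calls.

TASK

Put the four sowing tools away, each flat or upright on the mat whose silhouette matches it and lined up with that silhouette (trowel blade over the blade shape, bulb planter standing on its ring). Lift the wooden tamper clear off the metal template before moving the template, without dragging it along, set everything down rather than dropping it, and leave the navy pot where it stands.

Things in the scene. Friction and masses are not known exactly. Their poses are not given: they have to be found in the camera images.
- tamper: Seed tamper: ash-wood board 60 x 85 x 15 mm with an ash grip bar standing on its middle, 46 mm long along x, 22 mm thick in y, from 15 to 52 mm above the underside. About 0.12 kg. At the start it lies loosely on one half of the template (its underside 6 mm above the bench), overhanging the template's end, its x axis within 0.1 rad of the template's. Origin: centre of the underside; x along the short side (60 mm) and the grip bar, y along the long side (85 mm), z up.
- template: Seed-spacing template: flat aluminium plate 160 x 90 x 6 mm with dark hole marks and an aluminium grip bar standing on its middle, 36 mm long along x, 18 mm thick in y, from 6 to 40 mm above the underside. About 0.22 kg. At the start it lies on the bench with the tamper lying on its +x half. Origin: centre of the underside; x along the long side and the grip bar, y along the 90 mm side, z up.
- planter: Bulb planter standing upright on its open lower end: stainless steel tube 90 mm tall, 62 mm wide at the foot and 68 mm at the top of the tube, two flat steel risers, and a black crossbar handle 25 mm thick and 90 mm long running along x, its axis 165 mm above the foot (top of the handle 178 mm); about 64 mm of the bar is free between the risers beneath it. About 0.3 kg. Origin: centre of the foot; x along the crossbar, z up.
- trowel: Transplanting trowel lying flat, blade underside and handle on the bench: round ash handle 26 mm thick (axis 13 mm above the underside) from x = -85 to +25 mm, steel ferrule and neck to x = 64 mm, narrow steel blade 56 to 64 mm wide and about 11 mm tall from x = 60 to the tip at x = 175 mm. About 0.2 kg, balancing near x = 17 mm. Origin: on the underside, beneath the handle 25 mm behind the ferrule, a good place to grip; x runs along the trowel from handle to blade tip, z up.
- trowel_tip (a point): The tip of the trowel's blade, 175 mm from the trowel's origin along its x.
- tamper_mat: Black rubber mat 85 x 110 x 4 mm, fixed to the bench, with the pale rectangular silhouette of the tamper (62 x 87 mm, a dark bar mark in its middle): the smaller of the two rectangular silhouettes. Origin: centre of the mat's underside and of the silhouette (top 4 mm up); x along the silhouette's short side and the bar mark.
- template_mat: Black rubber mat 180 x 110 x 4 mm, fixed to the bench, with the pale rectangular silhouette of the template (162 x 92 mm, a dark bar mark in its middle): the larger of the two rectangular silhouettes. Origin: centre of the mat's underside and of the silhouette (top 4 mm up); x along the long side and the bar mark.
- planter_mat: Square black rubber mat 100 x 100 x 4 mm, fixed to the bench, with a pale ring silhouette, 72 mm outside and 60 mm inside diameter, for the foot of the bulb planter. Origin: centre of the mat's underside and of the ring (top 4 mm up).
- trowel_mat: Long black rubber mat 285 x 85 x 4 mm, fixed to the bench, with the pale silhouette of the trowel, handle and blade. Origin: on the underside of the mat, at the point of the silhouette where the trowel's origin belongs (45 mm from the mat's middle towards the handle end; top 4 mm up); x runs along the silhouette from handle to blade tip.
- pot: Bystander: small navy enamel pot, 86 mm wide at the rim, 78 mm tall, standing among the things; stays where it is. Origin: centre of the underside, z up.

How it is judged:
By the outcome, as a careful person would: the job done as asked, in the order asked, and still so for the second after the job is handed in, with the robot touching nothing.
It also fails if it takes over 120 s, if anything falls off the work surface, if the arm or the gripper's body presses on something with over 40 N, if the wrist force passes 120 N, or if a joint passes its speed limit or range.

## Working session

There is one attempt and no reset: what is moved stays moved. The work goes in short steps, Python scripts to look and compute and a tool call to move; the robot and the scene stay as the last step left them, time stands still between calls to the robot, and variables do not carry over. Pictures are saved under pics/ and viewed, at most 14 in all, crops included, and the job is handed in when it is done.

Besides the shell and the picture viewer there is one more tool, called after "Call:" as name(argument=value, ...) on one line, values as JSON. step_arm: Moves the arm, as the interface text tells. Its arguments: {"type":"object","properties":{"steps":{"type":"array","items":{"type":"array","items":{"type":"array","items":{"type":"number","minimum":-1,"maximum":1}}}},"jaw":{"type":"number"}},"required":["steps"]}

```bash
ls; mkdir -p pics; python3 - <<'E'
from plant import *
import cv2,numpy as np
print(get_obs())
for n in("scene","top"):
    im,d=snapshot(n); np.savez(f"pics/{n}0.npz",im=im,d=d); cv2.imwrite(f"pics/{n}0.png",cv2.resize(im[:,:,::-1],(800,600),interpolation=cv2.INTER_CUBIC))
    c=calibration(n);print(c); R=cv2.Rodrigues(np.array(c["rvec"]))[0];print(-R.T@np.array(c["tvec"]).ravel())
E
```

```text
pics
{'clock': 0.0, 'joint_pos': array([-4.86950095e+01,  2.05915576e+01,  6.35154427e-01, -1.98614450e-02,
       -7.01380920e+01, -1.65071820e+01]), 'qvel': array([-0.01536374,  0.00572871, -0.0387123 , -0.05276939,  0.0577656 ,
        0.01044515]), 'tau': array([-8.23904193e-04, -5.82716775e+01,  2.93055171e+01,  6.99745104e+00,
        6.75518837e-03, -1.47328960e-04]), 'tool_pos': array([ 0.28287709, -0.61232545,  0.22563263]), 'orientation': array([ 1.79904094e+02, -8.95035032e-03, -1.55208947e+02]), 'force': array([ 0.09152275, -0.45462589, -0.01463925]), 'moment': array([-0.00967935, -0.03741389, -0.01373887]), 'gripper_force': 0.0, 'opening': 0.08753263098857274}
{'mtx': array([[375.35730537,   0.        , 260.45990151],
       [  0.        , 375.35730537, 193.36060656],
       [  0.        ,   0.        ,   1.        ]]), 'rvec': array([ 2.15601332,  0.50339924, -0.24558017]), 'tvec': array([-0.5222551 , -0.14310149,  1.31479787])}
[ 0.96825585 -0.80108704  0.66532851]
{'mtx': array([[396.0727307 ,   0.        , 252.54448935],
       [  0.        , 396.0727307 , 192.77443322],
       [  0.        ,   0.        ,   1.        ]]), 'rvec': array([ 2.16750287, -2.23254447,  0.08418694]), 'tvec': array([5.07087278e-04, 5.59707100e-01, 1.10425734e+00])}
[0.49411856 0.00495271 1.13511184]
```

View pics/top0.png

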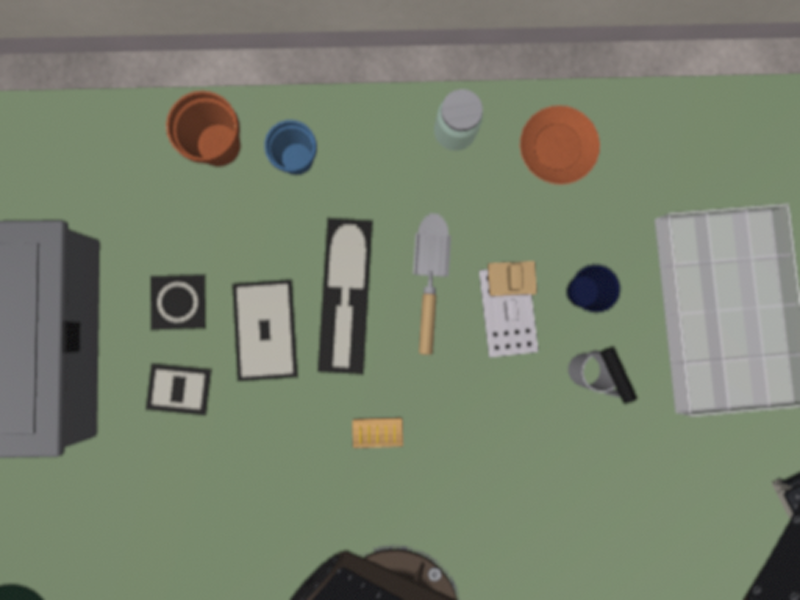

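View pics/scene0.png

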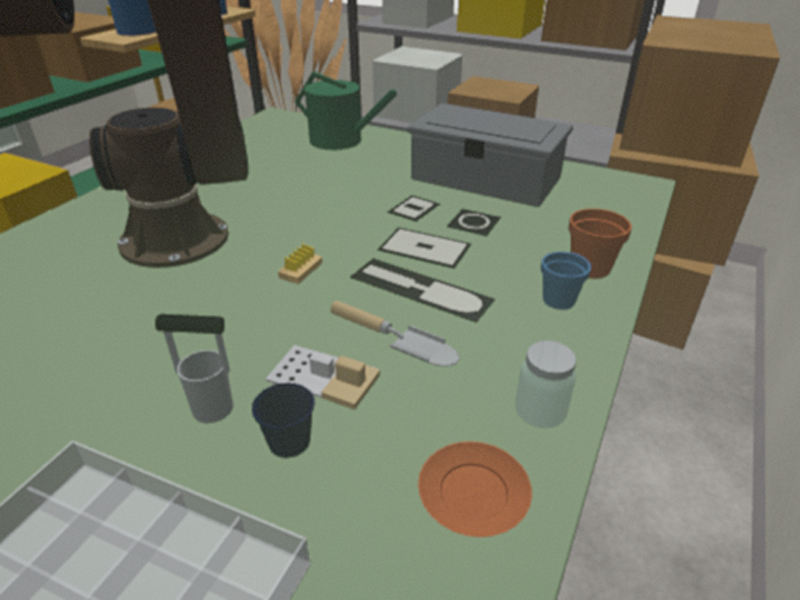

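```bash
python3 -c "
import plant;print([n for n in dir(plant) if n[0]!='_']);print(getattr(plant,'hold_point_z',None))"
```

```text
['PlanningError', 'calibration', 'close_job', 'get_obs', 'hold_point_z', 'snapshot']
0.0188
```

```bash
cat > h.py <<'E'
from plant import *
import cv2,numpy as np
def cam(n):
    c=calibration(n);return c["mtx"],cv2.Rodrigues(np.array(c["rvec"]))[0],np.array(c["tvec"]).ravel()
def plane(n,uv,z):
    K,R,t=cam(n);uv=np.reshape(uv,(-1,2)).astype(float)
    r=np.c_[uv,np.ones(len(uv))]@np.linalg.inv(K).T@R;o=-R.T@t
    s=(z-o[2])/r[:,2];return (o+r*s[:,None])[:,:2]
def world(n,d):
    K,R,t=cam(n);h,w=d.shape;u,v=np.meshgrid(np.arange(w),np.arange(h))
    p=np.stack([u,v,np.ones_like(u)],-1)@np.linalg.inv(K).T*d[...,None];return (p-t)@R
def grab(n):
    im,d=snapshot(n);return im,d,world(n,d)
def rect(p):
    (c,s,a)=cv2.minAreaRect((p*1000).astype(np.float32));
    if s[0]<s[1]: s=s[::-1];a-=90   # a = direction of long side
    a=(a+90)%180-90
    return np.round(c,1),np.round(s,1),round(a,1)
def blobs(n,m,z,amin=30):
    cs,_=cv2.findContours(m.astype(np.uint8),cv2.RETR_EXTERNAL,cv2.CHAIN_APPROX_NONE)
    return [(cv2.contourArea(c),np.mean(c[:,0],0).round(),*rect(plane(n,c[:,0],z))) for c in cs if cv2.contourArea(c)>amin]
E
python3 - <<'E'
from h import *
f=np.load("pics/top0.npz");im,d=f["im"],f["d"];W=world("top",d)
hsv=cv2.cvtColor(im,cv2.COLOR_RGB2HSV);H,S,V=[hsv[...,i].astype(int) for i in range(3)]
roi=np.zeros(d.shape,bool);roi[130:270,85:425]=1
print("bench z",np.median(W[200:240,230:260,2]), "noise",W[200:240,230:260,2].std())
print("dark mats");[print(b) for b in blobs("top",roi&(V<70),.004)]
pale=roi&(S<60)&(V>130)
print("pale");[print(b) for b in blobs("top",pale,.004)]
wood=roi&(H<25)&(S>60)&(V>90)
print("wood");[print(b) for b in blobs("top",wood,.021)]
print("tall")
for lo,hi in((.03,.2),(.012,.04)):
  for b in blobs("top",roi&(W[...,2]>lo)&(W[...,2]<hi),lo,8):print(lo,b)
for p in((327,178),(330,180),(327,197),(275,200),(275,160),(395,240),(380,185)):print(p,im[p[1],p[0]],W[p[1],p[0]].round(4))
E
```

```text
bench z -0.00010289252816932535 noise 0.0463661915910828
dark mats
(1016.0, array([114., 249.]), array([414. , 379.5]), array([105.7,  80.2]), 82.5)
(308.0, array([395., 240.]), array([ 413.5, -419.4]), array([103.7,  29.9]), 22.2)
(38.5, array([169., 211.]), array([515.2, 222.8]), array([28.5, 11.3]), -1.0)
(1065.5, array([114., 193.]), array([571.3, 378.9]), array([95.5, 93.5]), -0.4)
(717.0, array([380., 185.]), array([ 572., -384.]), array([91. , 85.1]), -47.2)
(2621.0, array([221., 189.]), array([574.7,  74.7]), array([279.6,  80.3]), -5.0)
pale
(46999.0, array([254., 200.]), array([541.3, -25.7]), array([979.5, 400.6]), 88.5)
wood
(47.0, array([242., 268.]), array([350.3,  21.1]), array([86.3,  5.5]), 88.1)
(289.0, array([273., 207.]), array([517.7, -72.6]), array([108.1,  24.2]), -5.8)
(580.0, array([327., 178.]), array([ 596.4, -229.5]), array([87.9, 59.8]), 88.4)
tall
0.03 (872.0, array([388., 240.]), array([ 408.4, -381.8]), array([112.2,  90. ]), 22.2)
0.03 (71.5, array([327., 198.]), array([ 537.9, -225.3]), array([33.7, 19.6]), -1.7)
0.03 (767.5, array([381., 184.]), arr
[... 558 characters left out ...]
.8)
0.012 (346.5, array([274., 202.]), array([536.2, -75.5]), array([145.8,  25.5]), -5.8)
0.012 (97.0, array([381., 184.]), array([ 574.1, -382.8]), array([65.7, 47.7]), 11.4)
0.012 (584.5, array([327., 178.]), array([ 597.3, -230.3]), array([86.1, 60.2]), 88.4)
0.012 (50.0, array([423., 154.]), array([ 656.1, -508.5]), array([95.7,  8.7]), -3.2)
(327, 178) [166 139 102] [ 0.592  -0.2213  0.0536]
(330, 180) [178 149 110] [ 0.5859 -0.2285  0.0577]
(327, 197) [187 181 188] [ 0.5405 -0.2226  0.0369]
(275, 200) [165 138 101] [ 0.5368 -0.0782  0.0261]
(275, 160) [148 147 150] [ 0.6528 -0.0837  0.0038]
(395, 240) [35 35 36] [ 0.4257 -0.3536  0.1792]
(380, 185) [26 32 61] [ 0.5719 -0.3834  0.0056]
```

```bash
python3 - <<'E'
from h import *
f=np.load("pics/top0.npz");im,d=f["im"],f["d"];W=world("top",d);Z=W[...,2]
hsv=cv2.cvtColor(im,cv2.COLOR_RGB2HSV);H,S,V=[hsv[...,i].astype(int) for i in range(3)]
roi=np.zeros(d.shape,bool);roi[130:270,85:425]=1
print("bench",im[220,245],"pale",im[193,162],im[249,108])
green=(im[...,1].astype(int)-im[...,0]>8)&(im[...,1].astype(int)-im[...,2]>8)
ng=roi&~green
print("pale");[print(b) for b in blobs("top",ng&(V>115)&(Z<.009),.004)]
print("nongreen");[print(b) for b in blobs("top",ng,.004)]
def pts(m):return W[m][:,:2]
def sel(lo,hi,x0,x1,y0,y1):return (Z>lo)&(Z<hi)&(W[...,0]>x0)&(W[...,0]<x1)&(W[...,1]>y0)&(W[...,1]<y1)
for nm,a in dict(tampbar=(.05,.065,.5,.7,-.3,-.18),tampboard=(.017,.03,.5,.7,-.3,-.18),tplbar=(.034,.045,.48,.58,-.27,-.18),handle=(.165,.185,.36,.5,-.42,-.3),tube=(.08,.1,.36,.5,-.42,-.25),trhandle=(.018,.035,.4,.6,-.11,-.04),pot=(.07,.085,.5,.65,-.45,-.3)).items():
    m=sel(*a);print(nm,m.sum(),rect(pts(m)),pts(m).mean(0).round(4),np.median(Z[m]).round(4))
E
```

```text
bench [121 137 109] pale [180 175 167] [174 171 161]
pale
(665.5, array([114., 249.]), array([413.4, 380.3]), array([88.8, 64.1]), 82.2)
(1810.0, array([169., 211.]), array([515.6, 222.8]), array([163.7,  93.5]), 2.2)
(484.0, array([113., 193.]), array([571.1, 379.2]), array([71. , 68.4]), 88.4)
(1279.0, array([326., 198.]), array([ 536.9, -223.4]), array([166.5, 106.9]), -1.3)
(1210.5, array([221., 188.]), array([574.5,  72.2]), array([257.9,  65.8]), -1.6)
(677.0, array([275., 160.]), array([663.8, -87.9]), array([116.3,  65.5]), -8.3)
nongreen
(65.0, array([241., 268.]), array([349.5,  21.3]), array([93.3,  8.4]), 88.1)
(1082.0, array([114., 249.]), array([413.6, 379.7]), array([108.9,  83.2]), 82.5)
(886.0, array([386., 240.]), array([ 406.1, -387.1]), array([116.6,  95.9]), 22.1)
(2270.0, array([169., 211.]), array([515.7, 222.9]), array([177.2, 108.4]), 2.4)
(1114.0, array([113., 193.]), array([571.3, 379.1]), array([98.9, 97.4]), 89.6)
(764.5, array([380., 184.]), array([ 572.9, -385.9]), array([92.1, 90. ]), -37.9)
(1961.5, array([326., 197.]), array([ 543.9, -229.3]), array(
[... 191 characters left out ...]
3.5, array([275., 181.]), array([591.3, -81. ]), array([262.6,  66. ]), -5.6)
tampbar 137 (array([ 597.3, -230. ]), array([44.8, 22.9]), -1.1) [ 0.5962 -0.2292] 0.0568
tampboard 454 (array([ 573.9, -229.1]), array([105.6,  83.6]), -1.9) [ 0.5938 -0.227 ] 0.0204
tplbar 93 (array([ 549.9, -223.9]), array([58.1, 20.7]), -1.8) [ 0.5406 -0.2234] 0.0393
handle 386 (array([ 426.9, -359.2]), array([89.6, 24.6]), 22.0) [ 0.4268 -0.3571] 0.175
tube 91 (array([ 421.6, -347.3]), array([73.8, 40.5]), 28.5) [ 0.4174 -0.3476] 0.0879
trhandle 339 (array([528.7, -74.5]), array([130.3,  24.3]), -5.8) [ 0.5238 -0.0738] 0.0231
pot 215 (array([ 569.6, -360.8]), array([84.6, 81.3]), 88.7) [ 0.5698 -0.3674] 0.0754
```

Call:
step_arm(steps=[[[-0.3,0.2,0,0,0,0.25],[-0.6,0.4,0,0,0,0.5],[-0.9,0.55,0,0,0,0.75],[-1,0.6,0,0,0,0.915],[-1,0.6,0,0,0,0.915]]], jaw=0)

```text
clock: 0.6
tool_pos: [0.3497, -0.5149, 0.2265]
orientation: [180.0, 0.0, 178.6]
force: [-0.6, -0.6, 0.1]
opening: 0.0878
gripper_force: 0.0
```

Call:
step_arm(steps=[[[-0.4,0.4,0,0,0,0],[-0.8,0.8,0,0,0,0],[-0.9,0.95,0,0,0,0]]])

```text
clock: 0.9
tool_pos: [0.4423, -0.4226, 0.2261]
orientation: [180.0, -0.0, 178.7]
force: [-0.2, -0.5, -0.1]
opening: 0.0876
gripper_force: 0.0
```

Call:
step_arm(steps=[[[-0.4,0.4,0,0,0,0],[-0.8,0.8,0,0,0,0],[-0.9,0.95,0,0,0,0],[-0.9,0.95,0,0,0,0]]])

```text
clock: 1.3
tool_pos: [0.5355, -0.3287, 0.2259]
orientation: [180.0, -0.0, 178.9]
force: [-0.1, -0.6, -0.3]
opening: 0.0875
gripper_force: 0.0
```

Call:
step_arm(steps=[[[-0.3,0.4,0,0,0,0],[-0.594,0.8,0.2,0,0,0],[-0.594,1,0.6,0,0,0],[-0.594,1,1,0,0,0],[-0.594,1,1,0,0,0]]])

```text
clock: 1.8
tool_pos: [0.5912, -0.2316, 0.1206]
orientation: [179.9, -0.6, 178.7]
force: [-1.9, 0.4, -1.0]
opening: 0.0872
gripper_force: 0.0
```

```bash
python3 - <<'E'
from h import *
im,d,W=grab("scene");Z=W[...,2]
cv2.imwrite("pics/s1.png",cv2.resize(im[180:300,130:290,::-1],(800,600),interpolation=cv2.INTER_CUBIC))
print(get_obs()["tool_pos"],get_obs()["orientation"])
f=np.load("pics/top0.npz");W=world("top",f["d"]);m=(W[...,2]>.03)&(W[...,2]<.4)&(W[...,1]>.42)&(W[...,0]>.3)&(W[...,0]<.7)
print("toolbox ymin, ztop",np.percentile(W[m][:,1],1),np.percentile(W[m][:,2],98))
E
```

```text
[ 0.59318702 -0.2328372   0.12426768] [179.98651672  -0.34559477 178.64459005]
toolbox ymin, ztop 0.5067788129475137 0.1585246263743976
```

View pics/s1.png

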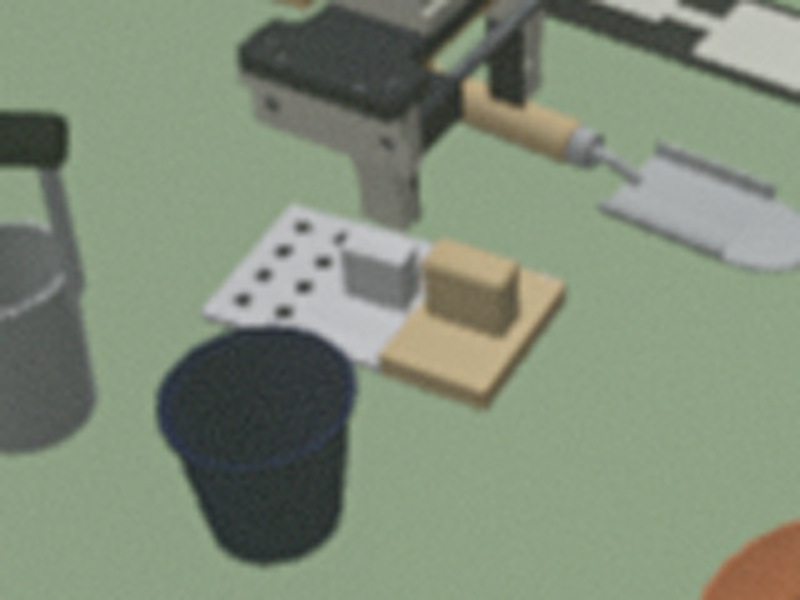

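Call:
step_arm(steps=[[[-0.05,0,0.2,0,0,0],[-0.05,0,0.4,0,0,0],[-0.05,0,0.4,0,0,0],[-0.05,0,0.4,0,0,0],[-0.05,0,0.4,0,0,0]]])

```text
clock: 2.35
tool_pos: [0.6013, -0.2334, 0.089]
orientation: [-180.0, 0.2, 178.6]
force: [-0.5, -0.3, -0.1]
opening: 0.0877
gripper_force: 0.0
```

Call:
step_arm(steps=[[[0,0.04,0.25,0,0,0],[0.01,0.04,0.5,0,0,0],[0.01,0.04,0.63,0,0,0],[0.01,0.04,0.63,0,0,0],[0.01,0.04,0.63,0,0,0]]])

```text
clock: 2.85
tool_pos: [0.6001, -0.2288, 0.0247]
orientation: [-180.0, 0.1, 178.6]
force: [0.3, -0.6, 0.2]
opening: 0.0878
gripper_force: 0.0
```

Call:
step_arm(steps=[[[0,0,0,0,0,0],[0,0,0,0,0,0],[0,0,0,0,0,0],[0,0,0,0,0,0],[0,0,0,0,0,0],[0,0,0,0,0,0],[0,0,0,0,0,0],[0,0,0,0,0,0],[0,0,0,0,0,0],[0,0,0,0,0,0]]], jaw=255)

```text
clock: 3.85
tool_pos: [0.5992, -0.2285, 0.0235]
orientation: [-180.0, -0.0, 178.6]
force: [-0.7, 0.1, -0.1]
opening: 0.022
gripper_force: 29.7
```

Call:
step_arm(steps=[[[0,0,-0.05,0,0,0],[0,0,-0.15,0,0,0],[0,0,-0.35,0,0,0],[0,0,-0.6,0,0,0],[0,0,-0.8,0,0,0],[0,0,-0.8,0,0,0]]])

```text
clock: 4.45
tool_pos: [0.6015, -0.2288, 0.1079]
orientation: [-179.9, 0.4, 178.6]
force: [-0.2, -0.9, -0.3]
opening: 0.0222
gripper_force: 29.7
```

Call:
step_arm(steps=[[[0.05,0.15,0,0,0,0],[0.13,0.4,0,0,0,0],[0.23,0.7,0,0,0,0],[0.33,1,0,0,0,0]]])

```text
clock: 4.85
tool_pos: [0.5673, -0.1263, 0.1027]
orientation: [180.0, -0.1, 178.5]
force: [1.0, 0.2, -0.4]
opening: 0.0219
gripper_force: 29.7
```

Call:
step_arm(steps=[[[0.11,0.33,0,0,0,0],[0.22,0.67,0,0,0,0],[0.33,1,0,0,0,0]]])

```text
clock: 5.15
tool_pos: [0.5366, -0.0253, 0.103]
orientation: [-180.0, -0.1, 178.6]
force: [1.1, 0.3, -1.4]
opening: 0.0221
gripper_force: 29.7
```

Call:
step_arm(steps=[[[0.11,0.33,0,0,0,0],[0.22,0.67,0,0,0,0],[0.33,1,0,0,0,0]]])

```text
clock: 5.45
tool_pos: [0.5061, 0.0754, 0.1031]
orientation: [-180.0, -0.1, 178.6]
force: [0.7, -0.1, -0.6]
opening: 0.0222
gripper_force: 29.7
```

Call:
step_arm(steps=[[[0.11,0.33,0,0,0,0],[0.22,0.67,0,0,0,0],[0.33,1,0,0,0,0]]])

```text
clock: 5.75
tool_pos: [0.4755, 0.176, 0.1031]
orientation: [-180.0, -0.0, 178.6]
force: [0.4, -0.2, -1.8]
opening: 0.0221
gripper_force: 29.7
```

Call:
step_arm(steps=[[[0.11,0.33,0,0,0,0],[0.22,0.67,0,0,0,0],[0.33,1,0,0,0,0]]])

```text
clock: 6.05
tool_pos: [0.445, 0.2766, 0.1031]
orientation: [-180.0, -0.0, 178.6]
force: [1.3, -1.1, -0.8]
opening: 0.0221
gripper_force: 29.7
```

Call:
step_arm(steps=[[[0.11,0.33,0,0,0,0.05],[0.22,0.65,0,0,0,0.1],[0.3,0.9,0,0,0,0.216],[0.33,1,0,0,0,0.216],[0.33,1,0,0,0,0.216],[0.33,1,0,0,0,0.216],[0.33,1,0,0,0,0.216]]])

```text
clock: 6.75
tool_pos: [0.4161, 0.3751, 0.1034]
orientation: [-180.0, -0.0, 172.4]
force: [0.6, -0.7, -1.8]
opening: 0.0217
gripper_force: 29.7
```

```bash
cat >> h.py <<'E'
def go(x,y,z,yaw):
    o=get_obs();p=o["tool_pos"];w=np.radians(o["orientation"][2]);d=np.array([x,y,z])-p
    dy=(yaw-o["orientation"][2]+180)%360-180
    print("pos",p.round(4),o["orientation"].round(2),"grip",o["gripper_force"],o["opening"])
    print("shift/100mm:",(10*np.array([d[0]*np.cos(w)+d[1]*np.sin(w),d[0]*np.sin(w)-d[1]*np.cos(w),-d[2]])).round(3),"wz",round(-dy/28.648,3))
E
python3 - <<'E'
from h import *
go(.4156,.380,.0215,172.4)
im,d,W=grab("top");Z=W[...,2]
np.savez("pics/top1.npz",im=im,d=d)
g=im.astype(int);ng=~((g[...,1]-g[...,0]>8)&(g[...,1]-g[...,2]>8))
r=(W[...,0]>.42)&(W[...,0]<.66)&(W[...,1]<-.14)&(W[...,1]>-.31)
for b in blobs("top",ng&r,.006):print(b)
m=r&(Z>.034)&(Z<.045);print("bar",m.sum(),rect(W[m][:,:2]),W[m][:,:2].mean(0))
g=im[180:320,70:220,::-1];cv2.imwrite("pics/t1.png",cv2.resize(im[130:270,100:350,::-1],(800,448),interpolation=cv2.INTER_CUBIC))
E
```

```text
pos [0.4161 0.3751 0.1034] [-1.7996e+02 -2.0000e-02  1.7238e+02] grip 29.669234454631805 0.02173880745573455
shift/100mm: [0.011 0.048 0.819] wz -0.001
(1770.0, array([325., 199.]), array([ 537.4, -223.3]), array([163. ,  93.9]), 4.5)
bar 86 (array([ 537.8, -223.6]), array([34.8, 17.4]), 3.4) [ 0.53767443 -0.22316096]
```

View pics/t1.png

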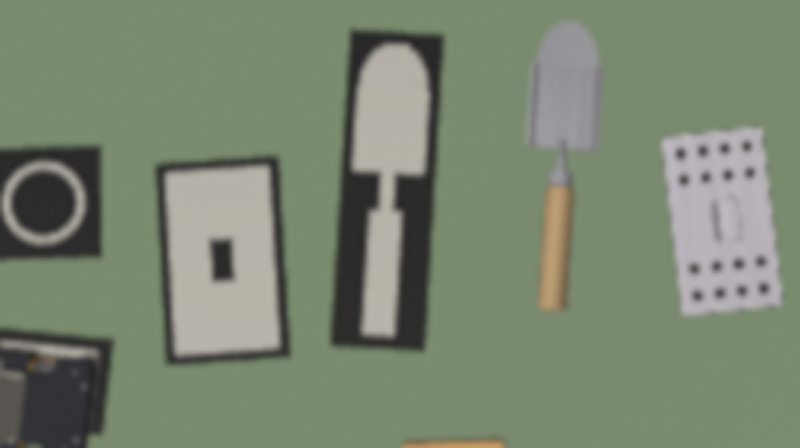

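Call:
step_arm(steps=[[[0.01,0.05,0.15,0,0,0],[0.01,0.05,0.35,0,0,0],[0.01,0.05,0.5,0,0,0],[0.01,0.05,0.6,0,0,0],[0.01,0.05,0.66,0,0,0],[0.01,0.05,0.7,0,0,0],[0.01,0.05,0.7,0,0,0],[0.01,0.05,0.7,0,0,0]]])

```text
clock: 7.6
tool_pos: [0.4161, 0.3817, 0.0341]
orientation: [180.0, 0.0, 172.4]
force: [-0.1, 0.5, -0.2]
opening: 0.0219
gripper_force: 29.7
```

```bash
python3 - <<'E'
from h import *
go(.4156,.380,.0215,172.4)
im,d,W=grab("scene");Z=W[...,2]
r=(W[...,0]>.33)&(W[...,0]<.52)&(W[...,1]<.47)&(W[...,1]>.29)
m=r&(Z>.02)&(Z<.05);hsv=cv2.cvtColor(im,cv2.COLOR_RGB2HSV);m=r&(hsv[...,0]<25)&(hsv[...,1]>50)
print(m.sum(),np.histogram(Z[m],bins=np.arange(0,.1,.005)),rect(W[m][:,:2]))
E
```

```text
pos [0.4161 0.3817 0.0341] [1.7996e+02 2.0000e-02 1.7240e+02] grip 29.66930240392685 0.021870550287418158
shift/100mm: [ 0.003 -0.017  0.126] wz 0.0
1269 (array([ 0,  0,  0,  3, 19, 73, 36, 11,  6,  6,  3,  3,  6, 15,  3,  1,  0,
        0,  0]), array([0.   , 0.005, 0.01 , 0.015, 0.02 , 0.025, 0.03 , 0.035, 0.04 ,
       0.045, 0.05 , 0.055, 0.06 , 0.065, 0.07 , 0.075, 0.08 , 0.085,
       0.09 , 0.095])) (array([400.3, 366. ]), array([135.3,  93.8]), 9.2)
```

Call:
step_arm(steps=[[[0,-0.01,0.04,0,0,0],[0,-0.015,0.08,0,0,0],[0,-0.015,0.1,0,0,0],[0,-0.015,0.115,0,0,0],[0,-0.015,0.125,0,0,0],[0,-0.015,0.13,0,0,0],[0,-0.015,0.13,0,0,0],[0,-0.015,0.13,0,0,0]]])

```text
clock: 8.45
tool_pos: [0.4156, 0.3797, 0.0215]
orientation: [-180.0, 0.0, 172.4]
force: [-3.9, -1.6, 9.4]
opening: 0.0218
gripper_force: 29.7
```

Call:
step_arm(steps=[[[0,0,0,0,0,0],[0,0,0,0,0,0],[0,0,0,0,0,0],[0,0,0,0,0,0],[0,0,0,0,0,0],[0,0,0,0,0,0],[0,0,-0.1,0,0,0],[0,0,-0.35,0,0,0],[0,0,-0.7,0,0,0],[0,0,-0.8,0,0,-0.2],[0,0,-0.8,0,0,-0.419],[0,0,-0.8,0,0,-0.419]]], jaw=0)

```text
clock: 9.65
tool_pos: [0.4158, 0.3802, 0.1019]
orientation: [179.9, 0.1, -175.5]
force: [0.5, 0.9, -0.2]
opening: 0.0875
gripper_force: 0.0
```

Call:
step_arm(steps=[[[-0.04,-0.33,0,0,0,0],[-0.08,-0.67,0,0,0,0],[-0.125,-1,0,0,0,0]]])

```text
clock: 9.95
tool_pos: [0.4355, 0.2799, 0.1005]
orientation: [-180.0, -0.0, -175.8]
force: [0.6, -0.4, 1.0]
opening: 0.0878
gripper_force: 0.0
```

Call:
step_arm(steps=[[[-0.04,-0.33,0,0,0,0],[-0.08,-0.67,0,0,0,0],[-0.125,-1,0,0,0,0]]])

```text
clock: 10.25
tool_pos: [0.4557, 0.1809, 0.1006]
orientation: [-180.0, -0.0, -175.8]
force: [0.6, 0.6, -0.3]
opening: 0.0877
gripper_force: 0.0
```

Call:
step_arm(steps=[[[-0.04,-0.33,0,0,0,0],[-0.08,-0.67,0,0,0,0],[-0.125,-1,0,0,0,0]]])

```text
clock: 10.55
tool_pos: [0.4759, 0.0821, 0.1007]
orientation: [-180.0, -0.0, -175.8]
force: [0.4, 0.7, -0.2]
opening: 0.0876
gripper_force: 0.0
```

Call:
step_arm(steps=[[[-0.04,-0.33,0,0,0,0],[-0.08,-0.67,0,0,0,0],[-0.125,-1,0,0,0,0]]])

```text
clock: 10.85
tool_pos: [0.496, -0.0166, 0.1007]
orientation: [-180.0, -0.0, -175.8]
force: [1.4, 0.7, 0.3]
opening: 0.0873
gripper_force: 0.0
```

Call:
step_arm(steps=[[[-0.04,-0.33,0,0,0,0],[-0.08,-0.67,0,0,0,0],[-0.125,-1,0,0,0,0]]])

```text
clock: 11.15
tool_pos: [0.5162, -0.1154, 0.1006]
orientation: [-180.0, -0.0, -175.8]
force: [0.7, -0.1, 0.5]
opening: 0.0875
gripper_force: 0.0
```

Call:
step_arm(steps=[[[-0.04,-0.33,0,0,0,0],[-0.08,-0.67,0,0,0,0],[-0.125,-1,0,0,0,0],[-0.125,-1,0,0,0,0],[-0.125,-1,0,0,0,0],[-0.125,-1,0,0,0,0]]])

```text
clock: 11.75
tool_pos: [0.536, -0.2122, 0.1004]
orientation: [180.0, -0.0, -175.7]
force: [0.2, -0.4, -0.2]
opening: 0.0875
gripper_force: 0.0
```

```bash
python3 - <<'E'
from h import *
go(.5377,-.2234,.012,-175.6)
im,d,W=grab("top");Z=W[...,2]
def sel(lo,hi,x0,x1,y0,y1):return (Z>lo)&(Z<hi)&(W[...,0]>x0)&(W[...,0]<x1)&(W[...,1]>y0)&(W[...,1]<y1)
hsv=cv2.cvtColor(im,cv2.COLOR_RGB2HSV);r=sel(-1,1,.33,.5,.3,.46)
for b in blobs("top",r&(hsv[...,0]<25)&(hsv[...,1]>60)&(hsv[...,2]>90),.019):print(b)
m=sel(.045,.065,.33,.5,.3,.46);print(m.sum(),rect(W[m][:,:2]),np.median(Z[m]))
m=sel(.014,.024,.33,.5,.3,.46);print(m.sum(),rect(W[m][:,:2]),np.median(Z[m]))
E
```

```text
pos [ 0.536  -0.2122  0.1004] [ 1.7999e+02 -4.0000e-02 -1.7568e+02] grip 0.0 0.08745300601285791
shift/100mm: [-0.008 -0.113  0.884] wz -0.003
(675.0, array([111., 250.]), array([411.8, 382.4]), array([88.4, 64.9]), 83.3)
152 (array([413.7, 382.2]), array([45.3, 22.9]), -8.4) 0.05460353279850224
469 (array([413.6, 382.3]), array([87.1, 59.8]), 83.6) 0.018472889279561713
```

Call:
step_arm(steps=[[[-0.01,-0.1,0.3,0,0,0],[-0.01,-0.1,0.6,0,0,0],[-0.01,-0.1,0.8,0,0,0],[-0.01,-0.1,0.9,0,0,0],[-0.01,-0.1,0.9,0,0,0],[-0.01,-0.1,0.9,0,0,0]]])

```text
clock: 12.4
tool_pos: [0.5388, -0.2222, 0.0114]
orientation: [-180.0, 0.0, -175.6]
force: [0.1, 0.4, 0.3]
opening: 0.0874
gripper_force: 0.0
```

Call:
step_arm(steps=[[[0,0,0,0,0,0],[0,0,0,0,0,0],[0,0,0,0,0,0],[0,0,0,0,0,0],[0,0,0,0,0,0],[0,0,0,0,0,0],[0,0,0,0,0,0],[0,0,0,0,0,0],[0,0,0,0,0,0],[0,0,0,0,0,0]]], jaw=255)

```text
clock: 13.4
tool_pos: [0.5382, -0.2226, 0.0105]
orientation: [-180.0, -0.0, -175.6]
force: [0.2, -0.5, -0.8]
opening: 0.0178
gripper_force: 30.0
```

Call:
step_arm(steps=[[[0,0,-0.05,0,0,0],[0,0,-0.15,0,0,0],[0,0,-0.35,0,0,0],[0,0,-0.6,0,0,0],[0,0,-0.8,0,0,0],[0,0,-0.8,0,0,0]]])

```text
clock: 14.0
tool_pos: [0.5402, -0.2228, 0.0943]
orientation: [-179.9, 0.3, -175.6]
force: [0.2, -0.5, -3.1]
opening: 0.0175
gripper_force: 30.0
```

Call:
step_arm(steps=[[[0,0.1,0,0,0,0],[0,0.35,0,0,0,0],[0,0.65,0,0,0,0],[-0.01,1,0,0,0,0]]])

```text
clock: 14.4
tool_pos: [0.5301, -0.1218, 0.0893]
orientation: [180.0, -0.1, -175.7]
force: [0.4, -0.1, -2.2]
opening: 0.0175
gripper_force: 30.0
```

Call:
step_arm(steps=[[[0,0.33,0,0,0,0],[-0.02,0.67,0,0,0,0],[-0.03,1,0,0,0,0]]])

```text
clock: 14.7
tool_pos: [0.5256, -0.0212, 0.0895]
orientation: [-180.0, -0.1, -175.6]
force: [0.8, 0.0, -1.7]
opening: 0.0178
gripper_force: 30.0
```

Call:
step_arm(steps=[[[0,0.33,0,0,0,0],[-0.02,0.67,0,0,0,0],[-0.03,1,0,0,0,0]]])

```text
clock: 15.0
tool_pos: [0.5209, 0.0787, 0.0895]
orientation: [-180.0, -0.1, -175.6]
force: [-0.2, -0.0, -2.2]
opening: 0.0175
gripper_force: 30.0
```

Call:
step_arm(steps=[[[0,0.33,0,0,0,0],[-0.02,0.67,0,0,0,0],[-0.03,1,0,0,0,0]]])

```text
clock: 15.3
tool_pos: [0.5162, 0.1785, 0.0895]
orientation: [-180.0, -0.1, -175.6]
force: [1.4, -0.1, -2.9]
opening: 0.0178
gripper_force: 30.0
```

Call:
step_arm(steps=[[[0,0.25,0,0,0,0.03],[-0.02,0.4,0,0,0,0.073],[-0.02,0.44,0,0,0,0.073],[-0.02,0.44,0,0,0,0.073],[-0.02,0.44,0.2,0,0,0.073],[-0.02,0.44,0.4,0,0,0.073],[-0.02,0.44,0.6,0,0,0.073],[-0.02,0.44,0.6,0,0,0.073],[-0.02,0.44,0.6,0,0,0.073]]])

```text
clock: 16.2
tool_pos: [0.5159, 0.2202, 0.0305]
orientation: [-179.9, -0.1, -177.7]
force: [0.2, -0.1, -2.1]
opening: 0.0179
gripper_force: 30.0
```

```bash
python3 - <<'E'
from h import *
go(.516,.2215,.0143,-177.7)
E
```

```text
pos [0.5159 0.2202 0.0305] [-1.7994e+02 -6.0000e-02 -1.7771e+02] grip 29.999569058418274 0.017855851184738335
shift/100mm: [-0.001  0.013  0.162] wz -0.0
```

Call:
step_arm(steps=[[[0,0.01,0.05,0,0,0],[0,0.013,0.1,0,0,0],[0,0.013,0.13,0,0,0],[0,0.013,0.15,0,0,0],[0,0.013,0.16,0,0,0],[0,0.013,0.165,0,0,0],[0,0.013,0.165,0,0,0],[0,0.013,0.165,0,0,0]]])

```text
clock: 17.0
tool_pos: [0.516, 0.2224, 0.0145]
orientation: [180.0, 0.0, -177.7]
force: [-2.5, -0.2, 5.0]
opening: 0.0178
gripper_force: 30.0
```

Call:
step_arm(steps=[[[0,0,0,0,0,0],[0,0,0,0,0,0],[0,0,0,0,0,0],[0,0,0,0,0,0],[0,0,0,0,0,0],[0,0,0,0,0,0],[0,0,-0.1,0,0,0],[0,0,-0.35,0,0,0],[0,0,-0.7,0,0,0],[0,0,-0.8,0,0,0.15],[0,0,-0.8,0,0,0.279],[0,0,-0.8,0,0,0.279]]], jaw=0)

```text
clock: 18.2
tool_pos: [0.5164, 0.2227, 0.0954]
orientation: [179.9, 0.1, 174.3]
force: [0.1, 0.3, 0.3]
opening: 0.0875
gripper_force: 0.0
```

Call:
step_arm(steps=[[[-0.08,-0.33,0,0,0,0],[-0.16,-0.67,0,0,0,0],[-0.235,-0.975,0,0,0,0]]])

```text
clock: 18.5
tool_pos: [0.5295, 0.1218, 0.0941]
orientation: [-180.0, -0.0, 174.5]
force: [0.4, 0.0, 0.2]
opening: 0.0875
gripper_force: 0.0
```

Call:
step_arm(steps=[[[-0.08,-0.33,0,0,0,0],[-0.16,-0.67,0,0,0,0],[-0.235,-0.975,0,0,0,0]]])

```text
clock: 18.8
tool_pos: [0.5433, 0.0221, 0.0941]
orientation: [-180.0, -0.0, 174.4]
force: [0.4, 0.5, -0.3]
opening: 0.0875
gripper_force: 0.0
```

Call:
step_arm(steps=[[[-0.08,-0.33,0,0,0,0],[-0.16,-0.67,0,0,0,0],[-0.235,-0.975,0,0,0,0],[-0.235,-0.975,0.25,0,0,0],[-0.235,-0.975,0.5,0,0,0],[-0.235,-0.975,0.5,0,0,0],[-0.235,-0.975,0.5,0,0,0]]])

```text
clock: 19.5
tool_pos: [0.5571, -0.0758, 0.0442]
orientation: [-180.0, -0.1, 174.4]
force: [-0.7, 0.4, 0.6]
opening: 0.0878
gripper_force: 0.0
```

```bash
python3 - <<'E'
from h import *
go(.557,-.0768,.004,174.3)
im,d,W=grab("top");Z=W[...,2]
def sel(lo,hi,x0,x1,y0,y1):return (Z>lo)&(Z<hi)&(W[...,0]>x0)&(W[...,0]<x1)&(W[...,1]>y0)&(W[...,1]<y1)
m=sel(.034,.05,.42,.61,.15,.28);print(m.sum(),rect(W[m][:,:2]),np.median(Z[m]))
m=sel(.0075,.018,.4,.63,.14,.3);print(m.sum(),rect(W[m][:,:2]),np.median(Z[m]))
np.savez("pics/top2.npz",im=im,d=d)
cv2.imwrite("pics/t2.png",cv2.resize(im[130:270,90:340,::-1],(800,448),interpolation=cv2.INTER_CUBIC))
E
```

```text
pos [ 0.5571 -0.0758  0.0442] [-1.7996e+02 -7.0000e-02  1.7440e+02] grip 0.0 0.0877855910428478
shift/100mm: [-0.    -0.01   0.402] wz 0.003
0 (array([0., 0.]), array([0., 0.]), 0.0) nan
11 (array([516.5, 266.2]), array([177.1,  35.3]), -9.2) 0.008092906820472753
  return _methods._mean(a, axis=axis, dtype=dtype,
  ret = ret.dtype.type(ret / rcount)
```

View pics/t2.png

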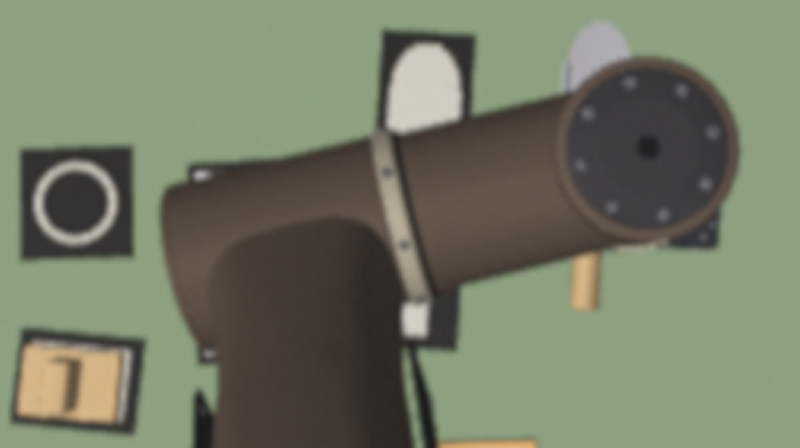

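Call:
step_arm(steps=[[[0,-0.01,0.1,0,0,0],[0,-0.01,0.2,0,0,0],[0,-0.01,0.3,0,0,0],[0,-0.01,0.36,0,0,0],[0,-0.01,0.4,0,0,0],[0,-0.01,0.4,0,0,0],[0,-0.01,0.4,0,0,0]]])

```text
clock: 20.25
tool_pos: [0.5572, -0.0766, 0.0041]
orientation: [-180.0, -0.0, 174.3]
force: [0.8, 0.3, 0.1]
opening: 0.0877
gripper_force: 0.0
```

Call:
step_arm(steps=[[[0,0,0,0,0,0],[0,0,0,0,0,0],[0,0,0,0,0,0],[0,0,0,0,0,0],[0,0,0,0,0,0],[0,0,0,0,0,0],[0,0,0,0,0,0],[0,0,0,0,0,0],[0,0,0,0,0,0],[0,0,0,0,0,0]]], jaw=255)

```text
clock: 21.25
tool_pos: [0.557, -0.0767, 0.004]
orientation: [-180.0, -0.0, 174.3]
force: [-0.7, -0.9, 0.9]
opening: 0.025
gripper_force: 30.0
```

Call:
step_arm(steps=[[[0,0,-0.03,0,0,0],[0,0,-0.1,0,0,0],[0,0,-0.2,0,0,0],[0,0,-0.35,0,0,0],[0,0,-0.5,0,0,0],[0,0,-0.6,0,0,0],[0,0,-0.6,0,0,0],[0,0,-0.6,0,0,0]]])

```text
clock: 22.05
tool_pos: [0.5571, -0.0765, 0.0642]
orientation: [180.0, 0.0, 174.3]
force: [-0.5, 0.4, -2.8]
opening: 0.0253
gripper_force: 29.9
```

```bash
python3 - <<'E'
from h import *
go(.5296,.0786,.004,174.9)
im,d,W=grab("scene")
cv2.imwrite("pics/s3.png",cv2.resize(im[150:290,160:360,::-1],(800,560),interpolation=cv2.INTER_CUBIC))
E
```

```text
pos [ 0.5571 -0.0765  0.0642] [1.7998e+02 2.0000e-02 1.7431e+02] grip 29.929995238780975 0.02525876169070742
shift/100mm: [0.427 1.516 0.602] wz -0.021
```

View pics/s3.png

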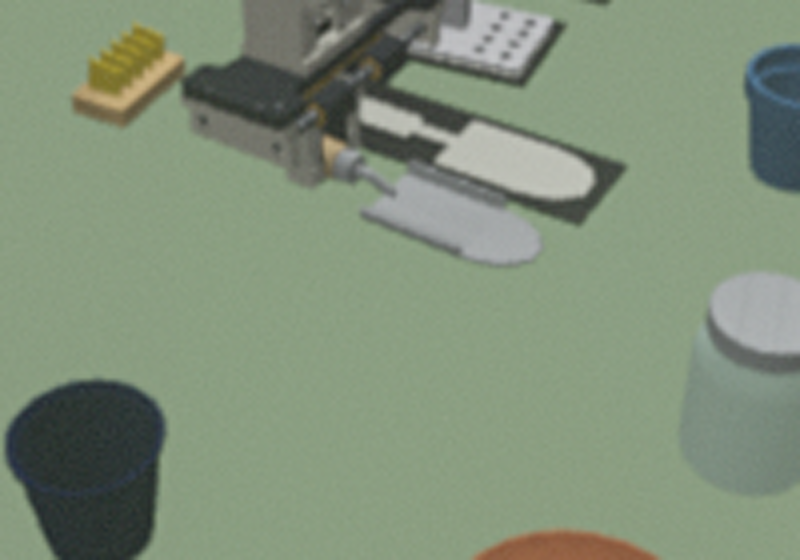

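Call:
step_arm(steps=[[[0.02,0.1,0,0,0,0],[0.06,0.3,0,0,0,0],[0.11,0.5,0,0,0,0],[0.16,0.75,0,0,0,0]]])

```text
clock: 22.5
tool_pos: [0.5479, 0.0002, 0.0633]
orientation: [-180.0, -0.1, 174.3]
force: [0.8, -0.4, -2.1]
opening: 0.0249
gripper_force: 29.9
```

Call:
step_arm(steps=[[[0.06,0.25,0,0,0,0],[0.11,0.5,0,0,0,-0.01],[0.15,0.7,0,0,0,-0.021],[0.165,0.756,0,0,0,-0.021],[0.165,0.756,0.2,0,0,-0.021],[0.165,0.756,0.35,0,0,-0.021],[0.165,0.756,0.45,0,0,-0.021],[0.165,0.756,0.45,0,0,-0.021],[0.165,0.756,0.45,0,0,-0.021]]])

```text
clock: 23.4
tool_pos: [0.5398, 0.0763, 0.019]
orientation: [-180.0, -0.0, 174.9]
force: [-0.5, 0.5, -1.4]
opening: 0.0254
gripper_force: 29.9
```

```bash
python3 - <<'E'
from h import *
go(.5396,.0772,.008,174.9)
E
```

```text
pos [0.5398 0.0763 0.019 ] [-1.7997e+02 -2.0000e-02  1.7491e+02] grip 29.92626518011093 0.025414734895759742
shift/100mm: [0.003 0.009 0.11 ] wz 0.001
```

Call:
step_arm(steps=[[[0,0.009,0.04,0,0,0],[0,0.009,0.07,0,0,0],[0,0.009,0.09,0,0,0],[0,0.009,0.105,0,0,0],[0,0.009,0.113,0,0,0],[0,0.009,0.113,0,0,0],[0,0.009,0.113,0,0,0]]])

```text
clock: 24.1
tool_pos: [0.5398, 0.0773, 0.008]
orientation: [180.0, 0.0, 174.9]
force: [-2.1, 0.3, 2.5]
opening: 0.025
gripper_force: 29.9
```

Call:
step_arm(steps=[[[0,0,0,0,0,0],[0,0,0,0,0,0],[0,0,0,0,0,0],[0,0,0,0,0,0],[0,0,0,0,0,0],[0,0,0,0,0,0],[0,0,-0.1,0,0,0],[0,0,-0.3,0,0,0],[0,0,-0.6,0,0,0],[0,0,-1,0,0,-0.25],[0,0,-1,0,0,-0.5],[0,0,-1,0,0,-0.75],[0,0,-1,0,0,-0.946],[0,0,-1,0,0,-0.946]]], jaw=0)

```text
clock: 25.5
tool_pos: [0.5399, 0.0774, 0.1087]
orientation: [180.0, 0.1, -157.9]
force: [0.1, -0.2, 0.6]
opening: 0.0876
gripper_force: 0.0
```

Call:
step_arm(steps=[[[0,0,-0.4,0,0,0],[0,0,-0.8,0,0,0],[0.1,-0.15,-1,0,0,0],[0.3,-0.4,-1,0,0,0],[0.5,-0.7,-1,0,0,0],[0.668,-0.903,-1,0,0,0]]])

```text
clock: 26.1
tool_pos: [0.5111, -0.0328, 0.2084]
orientation: [-180.0, 0.0, -158.2]
force: [0.2, -1.1, -0.1]
opening: 0.088
gripper_force: 0.0
```

Call:
step_arm(steps=[[[0.22,-0.3,0,0,0,0],[0.45,-0.6,0,0,0,0],[0.668,-0.903,0,0,0,0]]])

```text
clock: 26.4
tool_pos: [0.4829, -0.1414, 0.2083]
orientation: [-180.0, 0.0, -158.2]
force: [0.7, 0.1, 0.5]
opening: 0.0874
gripper_force: 0.0
```

```bash
python3 - <<'E'
from h import *
go(.427,-.3575,.2,-158)
im,d,W=grab("top");Z=W[...,2];np.savez("pics/top3.npz",im=im,d=d)
def sel(lo,hi,x0,x1,y0,y1):return (Z>lo)&(Z<hi)&(W[...,0]>x0)&(W[...,0]<x1)&(W[...,1]>y0)&(W[...,1]<y1)
m=sel(.034,.05,.42,.61,.15,.28);print(m.sum(),rect(W[m][:,:2]),np.median(Z[m]))
m=sel(.018,.04,.4,.63,.0,.14);print("trh",m.sum(),rect(W[m][:,:2]),np.median(Z[m]))
hsv=cv2.cvtColor(im,cv2.COLOR_RGB2HSV)
for b in blobs("top",sel(-1,1,.4,.72,0,.15)&(hsv[...,0]<25)&(hsv[...,1]>60)&(hsv[...,2]>90),.021):print(b)
cv2.imwrite("pics/t3.png",cv2.resize(im[130:270,90:340,::-1],(800,448),interpolation=cv2.INTER_CUBIC))
E
```

```text
pos [ 0.4829 -0.1414  0.2083] [-1.7999e+02  3.0000e-02 -1.5815e+02] grip 0.0 0.08741365914150713
shift/100mm: [ 1.323 -1.797  0.083] wz -0.005
43 (array([525.6, 224.2]), array([17.7, 16.1]), -77.7) 0.04244151747747073
trh 119 (array([568.1,  82.6]), array([71., 61.]), -15.0) 0.025801130814723797
(2015.0, array([202., 246.]), array([407.1, 122.2]), array([254.7,  97.1]), -84.0)
(63.5, array([218., 200.]), array([543.1,  81.7]), array([25.4, 22.5]), -1.5)
```

View pics/t3.png

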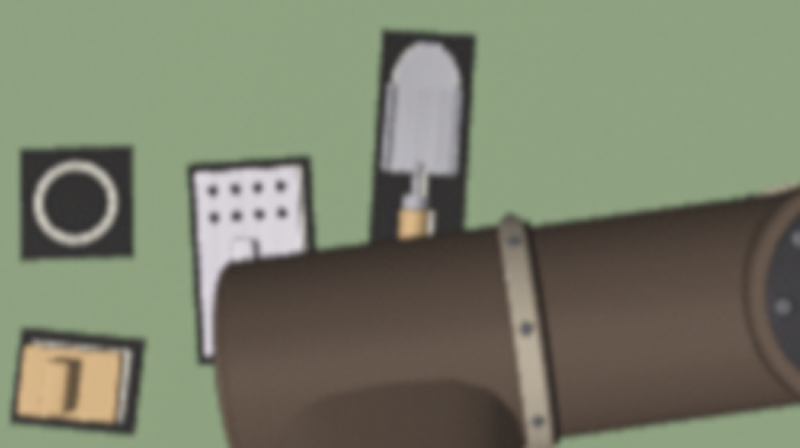

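Call:
step_arm(steps=[[[0.22,-0.3,0,0,0,0],[0.45,-0.6,0,0,0,0],[0.66,-0.9,0,0,0,0]]])

```text
clock: 26.75
tool_pos: [0.4555, -0.2496, 0.2083]
orientation: [-180.0, 0.0, -158.1]
force: [0.3, -1.0, 0.4]
opening: 0.0878
gripper_force: 0.0
```

Call:
step_arm(steps=[[[0.22,-0.3,0,0,0,0],[0.45,-0.6,0,0,0,0],[0.66,-0.9,0,0,0,0],[0.66,-0.9,0,0,0,0],[0.66,-0.9,0,0,0,0],[0.66,-0.9,0,0,0,0]]])

```text
clock: 27.35
tool_pos: [0.4287, -0.356, 0.2079]
orientation: [180.0, 0.0, -158.1]
force: [0.3, 0.3, -0.2]
opening: 0.0876
gripper_force: 0.0
```

```bash
python3 - <<'E'
from h import *
go(.427,-.3575,.146,-158)
im,d,W=grab("scene");Z=W[...,2]
cv2.imwrite("pics/s4.png",cv2.resize(im[170:300,70:240,::-1],(784,600),interpolation=cv2.INTER_CUBIC))
E
```

```text
pos [ 0.4287 -0.356   0.2079] [ 179.99    0.   -158.06] grip 0.0 0.0876492658141456
shift/100mm: [ 0.022 -0.007  0.619] wz -0.002
```

View pics/s4.png

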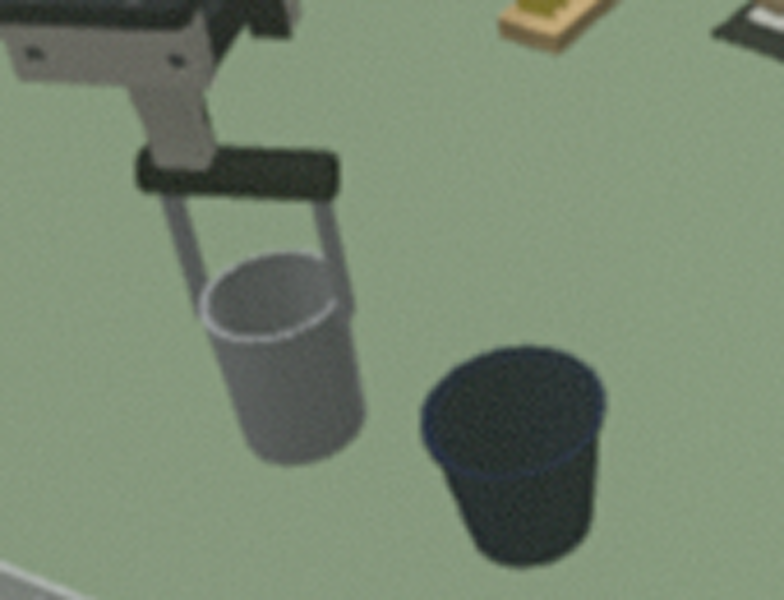

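Call:
step_arm(steps=[[[0.02,0,0.15,0,0,0],[0.02,0,0.35,0,0,0],[0.02,0,0.5,0,0,0],[0.02,0,0.6,0,0,0],[0.02,0,0.62,0,0,0],[0.02,0,0.62,0,0,0],[0.02,0,0.62,0,0,0]]])

```text
clock: 28.1
tool_pos: [0.4275, -0.3573, 0.1466]
orientation: [-179.9, 0.0, -158.0]
force: [0.1, -0.5, -0.1]
opening: 0.0878
gripper_force: 0.0
```

Call:
step_arm(steps=[[[0,0,0,0,0,0],[0,0,0,0,0,0],[0,0,0,0,0,0],[0,0,0,0,0,0],[0,0,0,0,0,0],[0,0,0,0,0,0],[0,0,0,0,0,0],[0,0,0,0,0,0],[0,0,0,0,0,0],[0,0,0,0,0,0]]], jaw=255)

```text
clock: 29.1
tool_pos: [0.4271, -0.3574, 0.1459]
orientation: [-180.0, 0.0, -158.0]
force: [0.3, -0.5, 0.5]
opening: 0.0244
gripper_force: 30.0
```

Call:
step_arm(steps=[[[0,0,-0.05,0,0,0],[0,0,-0.15,0,0,0],[0,0,-0.3,0,0,0],[0,0,-0.5,0,0,0],[0,0,-0.7,0,0,0],[0,0,-0.8,0,0,0],[0,0,-0.8,0,0,0],[0,0,-0.8,0,0,0]]])

```text
clock: 29.9
tool_pos: [0.4266, -0.3569, 0.2252]
orientation: [180.0, -0.0, -158.0]
force: [-0.4, -0.6, -4.3]
opening: 0.024
gripper_force: 30.0
```

```bash
python3 - <<'E'
from h import *
go(.5712,.377,.226,180)
im,d,W=grab("scene");Z=W[...,2]
m=(Z>.05)&(Z<.27)&(W[...,0]<.5)&(W[...,0]>.36)&(W[...,1]<-.28)&(W[...,1]>-.43)
print("tube bottom z", np.percentile(Z[m],1), np.sort(Z[m])[:5])
cv2.imwrite("pics/s5.png",cv2.resize(im[120:300,60:250,::-1],(633,600),interpolation=cv2.INTER_CUBIC))
E
```

```text
pos [ 0.4266 -0.3569  0.2252] [ 1.7995e+02 -1.0000e-02 -1.5800e+02] grip 29.998434484004974 0.023975068436112416
shift/100mm: [-4.091  6.263 -0.008] wz 0.768
tube bottom z 0.081858165775736 [0.07852353 0.07856658 0.07896406 0.07916537 0.07959741]
```

View pics/s5.png

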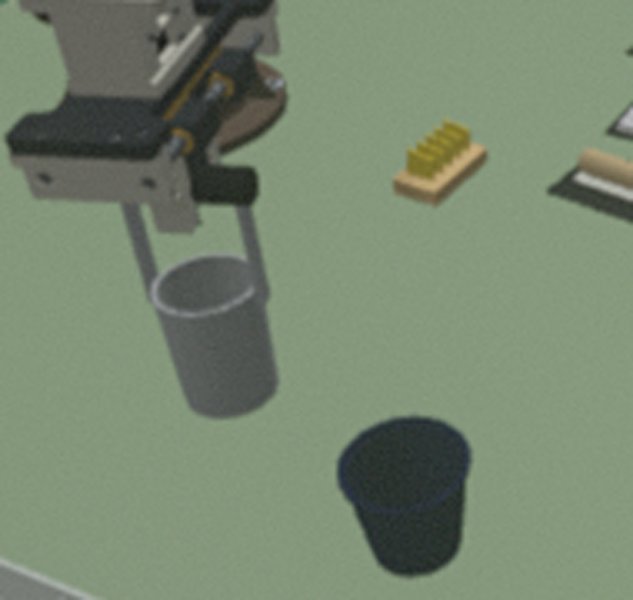

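Call:
step_arm(steps=[[[-0.05,0.1,0,0,0,0.1],[-0.1,0.25,0,0,0,0.25],[-0.2,0.45,0,0,0,0.45],[-0.3,0.7,0,0,0,0.65],[-0.375,0.927,0,0,0,0.768]]])

```text
clock: 30.45
tool_pos: [0.4262, -0.2562, 0.2244]
orientation: [180.0, -0.1, 179.8]
force: [0.5, -0.5, -3.6]
opening: 0.024
gripper_force: 30.0
```

Call:
step_arm(steps=[[[-0.05,0.23,0,0,0,0],[-0.1,0.45,0,0,0,0],[-0.15,0.68,0,0,0,0],[-0.207,0.906,0,0,0,0]]])

```text
clock: 30.85
tool_pos: [0.447, -0.1657, 0.2247]
orientation: [180.0, -0.1, -180.0]
force: [0.8, -0.8, -3.1]
opening: 0.0242
gripper_force: 30.0
```

Call:
step_arm(steps=[[[-0.05,0.23,0,0,0,0],[-0.1,0.45,0,0,0,0],[-0.15,0.68,0,0,0,0],[-0.207,0.906,0,0,0,0]]])

```text
clock: 31.25
tool_pos: [0.4677, -0.0752, 0.2247]
orientation: [-180.0, -0.1, -180.0]
force: [0.7, 0.5, -3.2]
opening: 0.0242
gripper_force: 30.0
```

Call:
step_arm(steps=[[[-0.05,0.23,0,0,0,0],[-0.1,0.45,0,0,0,0],[-0.15,0.68,0,0,0,0],[-0.207,0.906,0,0,0,0]]])

```text
clock: 31.65
tool_pos: [0.4884, 0.0153, 0.2247]
orientation: [-180.0, -0.1, -180.0]
force: [0.4, -1.1, -3.1]
opening: 0.0242
gripper_force: 30.0
```

Call:
step_arm(steps=[[[-0.05,0.23,0,0,0,0],[-0.1,0.45,0,0,0,0],[-0.15,0.68,0,0,0,0],[-0.207,0.906,0,0,0,0]]])

```text
clock: 32.05
tool_pos: [0.5091, 0.1059, 0.2246]
orientation: [-180.0, -0.1, -180.0]
force: [1.0, -0.7, -2.7]
opening: 0.0243
gripper_force: 30.0
```

Call:
step_arm(steps=[[[-0.05,0.23,0,0,0,0],[-0.1,0.45,0,0,0,0],[-0.15,0.68,0,0,0,0],[-0.207,0.906,0,0,0,0]]])

```text
clock: 32.45
tool_pos: [0.5304, 0.1972, 0.2253]
orientation: [-180.0, -0.0, -180.0]
force: [0.1, -0.2, -2.5]
opening: 0.0245
gripper_force: 30.0
```

Call:
step_arm(steps=[[[-0.05,0.23,0,0,0,0],[-0.1,0.45,0,0,0,0],[-0.15,0.68,0,0,0,0],[-0.207,0.906,0,0,0,0]]])

```text
clock: 32.85
tool_pos: [0.5512, 0.2882, 0.2256]
orientation: [-180.0, -0.0, -180.0]
force: [0.7, -0.1, -2.9]
opening: 0.0243
gripper_force: 30.0
```

Call:
step_arm(steps=[[[-0.05,0.23,0,0,0,0],[-0.1,0.45,0,0,0,0],[-0.15,0.65,0,0,0,0],[-0.19,0.8,0,0,0,0],[-0.207,0.906,0,0,0,0],[-0.207,0.906,0,0,0,0],[-0.207,0.906,0,0,0,0],[-0.207,0.906,0,0,0,0]]])

```text
clock: 33.65
tool_pos: [0.5715, 0.3763, 0.226]
orientation: [-180.0, -0.0, 180.0]
force: [0.6, -0.2, -2.8]
opening: 0.0239
gripper_force: 30.0
```

```bash
python3 - <<'E'
from h import *
go(.5712,.377,.150,180)
im,d,W=grab("scene");Z=W[...,2]
m=(Z>.05)&(Z<.15)&(np.abs(W[...,0]-.571)<.06)&(np.abs(W[...,1]-.377)<.06)
q=W[m];print("bottom z",np.sort(q[:,2])[:5])
for lo in np.arange(.08,.15,.02):
    s=q[(q[:,2]>lo)&(q[:,2]<lo+.02)][:,:2]
    if len(s)>9:
        A=np.c_[2*s,np.ones(len(s))];c=np.linalg.lstsq(A,(s**2).sum(1),rcond=None)[0];print(lo,len(s),c[:2],np.sqrt(c[2]+c[0]**2+c[1]**2))
E
```

```text
pos [0.5715 0.3763 0.226 ] [-180.     -0.    179.99] grip 29.998325407505035 0.02386076729116563
shift/100mm: [0.003 0.007 0.76 ] wz -0.0
bottom z [0.0790264  0.07937461 0.07972882 0.08025039 0.08045133]
0.08 91 [0.57003218 0.36918538] 0.029314199300978106
0.1 96 [0.57007129 0.36998302] 0.030227272745648587
0.12000000000000001 96 [0.57057823 0.36998096] 0.03059318425074434
0.14 60 [0.57020642 0.37165642] 0.03178060630614086
```

Call:
step_arm(steps=[[[0,0,0.15,0,0,0],[0,0,0.3,0,0,0],[0,0,0.45,0,0,0],[0,0,0.55,0,0,0],[0,0,0.6,0,0,0],[0,0,0.6,0,0,0],[0,0,0.6,0,0,0],[0,0,0.6,0,0,0]]])

```text
clock: 34.5
tool_pos: [0.572, 0.3773, 0.1665]
orientation: [180.0, 0.1, -180.0]
force: [0.1, -1.1, -3.0]
opening: 0.0243
gripper_force: 30.0
```

```bash
python3 - <<'E'
from h import *
go(.5712,.377,.150,180)
f=np.load("pics/scene0.npz")
for nm,(im,d) in dict(before=(f["im"],f["d"]),now=snapshot("scene")).items():
    W=world("scene",d);Z=W[...,2];V=im.max(-1)
    if nm=="before":
        r=(np.abs(W[...,0]-.571)<.045)&(np.abs(W[...,1]-.379)<.045)&(V>120)
        c=[plane("scene",k[:,0],.004) for k in cv2.findContours(r.astype(np.uint8),0,1)[0] if len(k)>15]
        for k in c:print("ring scene",cv2.minEnclosingCircle((k*1000).astype(np.float32)),cv2.fitEllipse((k*1000).astype(np.float32)))
    else:
        m=(Z>.012)&(Z<.1)&(np.abs(W[...,0]-.571)<.06)&(np.abs(W[...,1]-.377)<.06);q=W[m];print("bottom",np.sort(q[:,2])[:3])
        for lo in np.arange(.015,.09,.025):
            s=q[(q[:,2]>lo)&(q[:,2]<lo+.025)][:,:2]
            A=np.c_[2*s,np.ones(len(s))];c=np.linalg.lstsq(A,(s**2).sum(1),rcond=None)[0];print(lo,len(s),c[:2],np.sqrt(c[2]+c[0]**2+c[1]**2))
        cv2.imwrite("pics/s6.png",cv2.resize(im[70:190,220:380,::-1],(800,600),interpolation=cv2.INTER_CUBIC))
E
```

```text
pos [0.572  0.3773 0.1665] [ 1.7995e+02  5.0000e-02 -1.7998e+02] grip 29.99838352203369 0.024280031877590164
shift/100mm: [ 0.008 -0.003  0.165] wz 0.001
ring scene ((588.4135131835938, 379.9204406738281), 28.214134216308594) ((581.14599609375, 379.2569274902344), (45.948814392089844, 59.37128829956055), 20.34874725341797)
ring scene ((569.04150390625, 374.58251953125), 35.68422317504883) ((570.7462768554688, 375.5440368652344), (64.28012084960938, 65.86151885986328), 143.48912048339844)
bottom [0.02032168 0.02056929 0.02107529]
0.015 77 [0.5714289  0.36891474] 0.02784584757148338
0.04 113 [0.57121054 0.37042945] 0.0296209176541653
0.065 128 [0.57046766 0.37257416] 0.03164600146763471
```

View pics/s6.png

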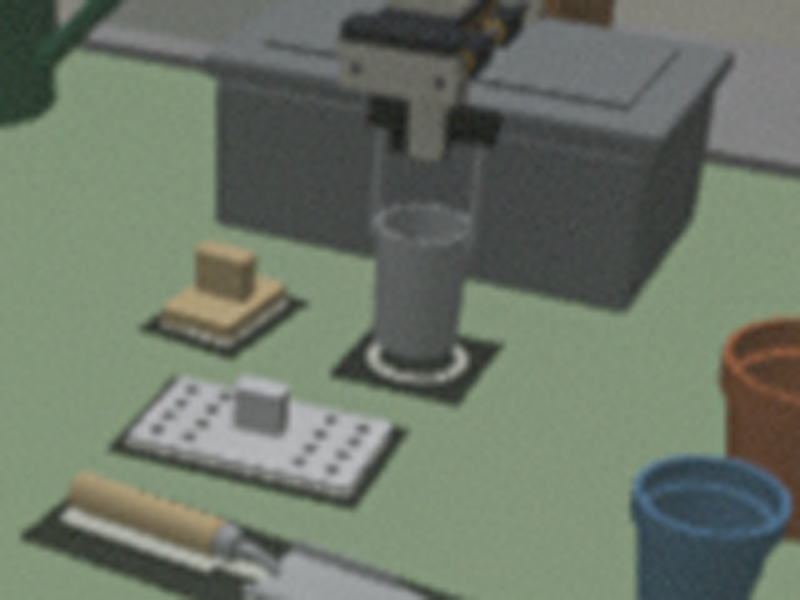

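Call:
step_arm(steps=[[[0.008,0,0.05,0,0,0],[0.008,0,0.1,0,0,0],[0.008,0,0.13,0,0,0],[0.008,0,0.145,0,0,0],[0.008,0,0.155,0,0,0],[0.008,0,0.162,0,0,0],[0.008,0,0.167,0,0,0],[0.008,0,0.167,0,0,0],[0.008,0,0.167,0,0,0]]])

```text
clock: 35.45
tool_pos: [0.5713, 0.377, 0.1499]
orientation: [180.0, 0.1, -180.0]
force: [0.2, -2.8, 3.4]
opening: 0.024
gripper_force: 30.0
```

Call:
step_arm(steps=[[[0,0,0,0,0,0],[0,0,0,0,0,0],[0,0,0,0,0,0],[0,0,0,0,0,0],[0,0,0,0,0,0],[0,0,0,0,0,0],[0,0,-0.1,0,0,0],[0,0,-0.35,0,0,0],[0,0,-0.7,0,0,0],[0,0,-0.9,0,0,0],[0,0,-0.9,0,0,0]]], jaw=0)

```text
clock: 36.55
tool_pos: [0.5724, 0.378, 0.2441]
orientation: [179.7, 0.3, -180.0]
force: [0.7, -0.1, 0.9]
opening: 0.0875
gripper_force: 0.0
```

Call:
step_arm(steps=[[[0.1,-0.33,0,0,0,0],[0.2,-0.67,0,0,0,0],[0.3,-1,0,0,0,0]]])

```text
clock: 36.85
tool_pos: [0.5401, 0.2758, 0.2388]
orientation: [-180.0, -0.0, -180.0]
force: [0.1, 0.0, 0.3]
opening: 0.0876
gripper_force: 0.0
```

Call:
step_arm(steps=[[[0.1,-0.33,0,0,0,0],[0.2,-0.67,0,0,0,0],[0.3,-1,0,0,0,0]]])

```text
clock: 37.15
tool_pos: [0.5101, 0.1755, 0.2391]
orientation: [-180.0, -0.0, -180.0]
force: [0.6, -0.1, -0.5]
opening: 0.0875
gripper_force: 0.0
```

Call:
step_arm(steps=[[[0.1,-0.33,0,0,0,0],[0.2,-0.67,0,0,0,0],[0.3,-1,0,0,0,0]]])

```text
clock: 37.45
tool_pos: [0.4801, 0.0755, 0.2392]
orientation: [180.0, 0.0, -180.0]
force: [0.4, 0.2, 0.5]
opening: 0.0878
gripper_force: 0.0
```

Call:
step_arm(steps=[[[0,-0.33,0,0,0,0],[0,-0.67,0,0,0,0],[0,-1,0,0,0,0]]])

```text
clock: 37.75
tool_pos: [0.4805, -0.0244, 0.2394]
orientation: [180.0, 0.0, -180.0]
force: [1.7, 0.4, 0.3]
opening: 0.0875
gripper_force: 0.0
```

Call:
step_arm(steps=[[[0,-0.33,0,0,0,0],[0,-0.67,0,0,0,0],[0,-1,0,0,0,0],[0,-1,0,0,0,0],[0,-1,0,0,0,0]]])

```text
clock: 38.25
tool_pos: [0.4807, -0.1237, 0.239]
orientation: [180.0, -0.0, 179.9]
force: [-0.2, -0.3, -1.0]
opening: 0.0879
gripper_force: 0.0
```

```bash
python3 - <<'E'
from h import *
im,d,W=grab("top");Z=W[...,2]
def sel(lo,hi,x0,x1,y0,y1):return (Z>lo)&(Z<hi)&(W[...,0]>x0)&(W[...,0]<x1)&(W[...,1]>y0)&(W[...,1]<y1)
hsv=cv2.cvtColor(im,cv2.COLOR_RGB2HSV)
for nm,a in dict(tamp=(.014,.024,.33,.5,.3,.46),tplbar=(.034,.05,.42,.61,.15,.28),tplplate=(.0075,.018,.4,.63,.14,.3),trh=(.022,.04,.4,.6,.0,.14),handle=(.17,.19,.48,.66,.3,.46),rim=(.085,.103,.48,.66,.3,.46),pot=(.07,.085,.5,.65,-.45,-.3)).items():
    m=sel(*a)
    if m.sum()>4:print(nm,m.sum(),rect(W[m][:,:2]),np.median(Z[m]))
for b in blobs("top",sel(-1,1,.4,.72,0,.15)&(hsv[...,0]<25)&(hsv[...,1]>60)&(hsv[...,2]>90),.018):print("wood",b)
cv2.imwrite("pics/t4.png",cv2.resize(im[130:270,80:280,::-1],(800,560),interpolation=cv2.INTER_CUBIC))
E
```

```text
tamp 469 (array([413.6, 382.3]), array([86. , 60.2]), 83.9) 0.018614649041743227
tplbar 84 (array([517.6, 224.2]), array([32.5, 18.1]), 4.4) 0.043275675620949416
tplplate 836 (array([549.9, 225.5]), array([107.5, 105.6]), -89.4) 0.010212668621331323
trh 124 (array([548.1,  78.9]), array([54.6, 22.5]), -6.8) 0.02701776843396867
handle 399 (array([569.1, 374.4]), array([89.5, 25.4]), 0.4) 0.17914625669459316
rim 96 (array([569.2, 366.3]), array([75.7, 50.2]), -1.5) 0.09279895106914166
pot 155 (array([ 578.6, -368.7]), array([85.3, 62.8]), 54.4) 0.07500652383652753
wood (3021.5, array([185., 260.]), array([355.9, 163.9]), array([273.5, 165.6]), -80.1)
wood (95.5, array([218., 202.]), array([537.7,  83.4]), array([36.6, 25.3]), -1.7)
```

View pics/t4.png

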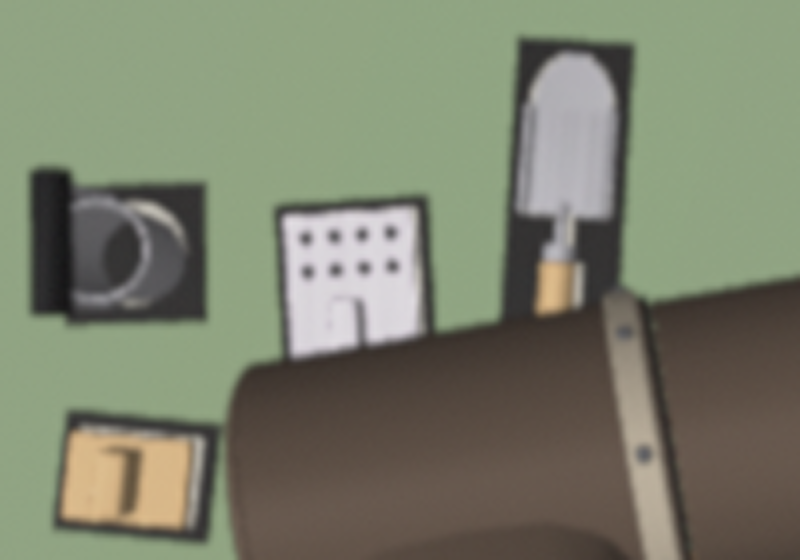

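Call:
step_arm(steps=[[[0,-0.33,0,0,0,0],[0,-0.67,0,0,0,0],[0,-1,0,0,0,0]]])

```text
clock: 38.6
tool_pos: [0.4814, -0.2228, 0.2393]
orientation: [180.0, 0.0, -179.8]
force: [0.5, 0.8, -1.1]
opening: 0.0877
gripper_force: 0.0
```

Call:
step_arm(steps=[[[0,-0.33,0,0,0,0],[0,-0.67,0,0,0,0],[0,-1,0,0,0,0]]])

```text
clock: 38.9
tool_pos: [0.4815, -0.3232, 0.2392]
orientation: [180.0, 0.0, -179.9]
force: [0.5, 0.9, 0.1]
opening: 0.0876
gripper_force: 0.0
```

Call:
step_arm(steps=[[[0.2,-0.33,0,0,0,0],[0.4,-0.67,0,0,0,0],[0.6,-1,0,0,0,0],[0.6,-1,0,0,0,0]]])

```text
clock: 39.3
tool_pos: [0.4197, -0.4249, 0.2388]
orientation: [180.0, -0.1, 179.9]
force: [-0.1, 0.0, -0.6]
opening: 0.0878
gripper_force: 0.0
```

```bash
python3 - <<'E'
from h import *
print(get_obs()["tool_pos"])
im,d,W=grab("top");Z=W[...,2];np.savez("pics/top5.npz",im=im,d=d)
def sel(lo,hi,x0,x1,y0,y1):return (Z>lo)&(Z<hi)&(W[...,0]>x0)&(W[...,0]<x1)&(W[...,1]>y0)&(W[...,1]<y1)
hsv=cv2.cvtColor(im,cv2.COLOR_RGB2HSV);V=hsv[...,2]
g=im.astype(int);ng=~((g[...,1]-g[...,0]>8)&(g[...,1]-g[...,2]>8))
for nm,a in dict(tplbar=(.034,.05,.42,.61,.15,.28),trh=(.022,.04,.4,.6,.0,.14),pot=(.07,.085,.5,.65,-.45,-.3)).items():
    m=sel(*a)
    if m.sum()>4:print(nm,m.sum(),rect(W[m][:,:2]),np.median(Z[m]))
for b in blobs("top",sel(-1,1,.4,.72,0,.15)&(hsv[...,0]<25)&(hsv[...,1]>60)&(V>90),.021):print("wood",b)
for b in blobs("top",sel(-1,1,.4,.72,0,.15)&(V>100)&ng,.008):print("trowel",b)
for b in blobs("top",sel(-1,1,.4,.63,.15,.3)&(V>150)&ng,.01):print("tpl",b)
for n,(a,b,c,e) in dict(a=(140,225,90,140),b=(150,250,195,245)).items(): pass
A=cv2.resize(im[165:220,85:140,::-1],(400,400),interpolation=cv2.INTER_CUBIC);B=cv2.resize(im[135:240,195:248,::-1],(303,600),interpolation=cv2.INTER_CUBIC)
C=np.zeros((600,703,3),np.uint8);C[:400,:400]=A;C[:,400:]=B;cv2.imwrite("pics/t5.png",C)
E
```

```text
[ 0.41967333 -0.4248558   0.23878704]
tplbar 93 (array([515.9, 224.3]), array([35.9, 18.4]), 4.7) 0.04351626562998204
trh 344 (array([511. ,  82.4]), array([128.6,  24.9]), -6.0) 0.02759194889796835
pot 97 (array([ 577.7, -343. ]), array([84.5, 44.6]), -25.3) 0.07594494869456608
wood (307.5, array([217., 215.]), array([500.5,  85.6]), array([109.5,  25.4]), -6.1)
trowel (1321.5, array([220., 189.]), array([575. ,  76.6]), array([263.1,  67.2]), -5.3)
tpl (1759.0, array([168., 211.]), array([515.9, 223. ]), array([159.7,  91.9]), 2.3)
```

View pics/t5.png

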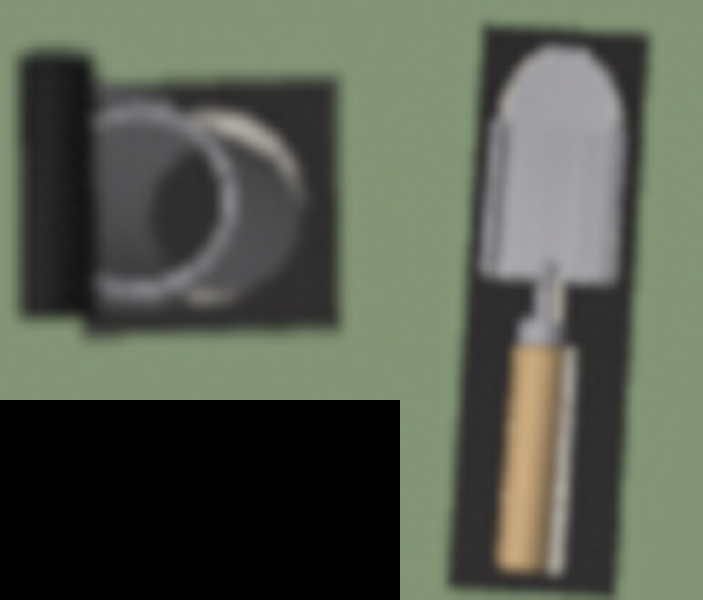

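Call:
step_arm(steps=[[[-0.08,0.33,0,0,0,0],[-0.16,0.67,0,0,0,0],[-0.24,1,0,0,0,0]]])

```text
clock: 39.65
tool_pos: [0.4458, -0.3206, 0.239]
orientation: [180.0, 0.0, -179.9]
force: [1.3, 0.3, 0.6]
opening: 0.0874
gripper_force: 0.0
```

Call:
step_arm(steps=[[[-0.08,0.33,0,0,0,0],[-0.16,0.67,0,0,0,0],[-0.24,1,0,0,0,0]]])

```text
clock: 39.95
tool_pos: [0.4696, -0.22, 0.2393]
orientation: [180.0, 0.0, -179.9]
force: [0.7, -0.5, 0.1]
opening: 0.0875
gripper_force: 0.0
```

Call:
step_arm(steps=[[[-0.08,0.33,0,0,0,0],[-0.16,0.67,0,0,0,0],[-0.24,1,0,0,0,0]]])

```text
clock: 40.25
tool_pos: [0.4933, -0.1198, 0.2394]
orientation: [180.0, 0.0, -179.9]
force: [-0.1, 0.2, -0.1]
opening: 0.0879
gripper_force: 0.0
```

Call:
step_arm(steps=[[[-0.08,0.33,0.2,0,0,0],[-0.16,0.67,0.5,0,0,0],[-0.24,1,0.8,0,0,0]]])

```text
clock: 40.55
tool_pos: [0.5172, -0.0197, 0.159]
orientation: [179.9, 0.1, -179.8]
force: [0.2, -0.3, -0.2]
opening: 0.0876
gripper_force: 0.0
```

Call:
step_arm(steps=[[[-0.08,0.33,0.2,0,0,0.1],[-0.16,0.67,0.5,0,0,0.178],[-0.24,1,0.8,0,0,0.178],[-0.24,1,1,0,0,0.178],[-0.24,1,1,0,0,0.178],[-0.24,1,1,0,0,0.178],[-0.24,1,1,0,0,0.178]]])

```text
clock: 41.25
tool_pos: [0.5415, 0.0774, 0.0605]
orientation: [179.9, 0.1, 174.9]
force: [-0.2, -0.9, 0.6]
opening: 0.0878
gripper_force: 0.0
```

```bash
python3 - <<'E'
from h import *
go(.5398,.0773,.008,174.9)
E
```

```text
pos [0.5415 0.0774 0.0605] [1.7995e+02 1.0000e-01 1.7494e+02] grip 0.0 0.08778652736877117
shift/100mm: [ 0.017 -0.003  0.525] wz 0.002
```

Call:
step_arm(steps=[[[0,0,0.15,0,0,0],[0.01,0,0.3,0,0,0],[0.017,0,0.42,0,0,0],[0.017,0,0.5,0,0,0],[0.017,0,0.525,0,0,0],[0.017,0,0.525,0,0,0],[0.017,0,0.525,0,0,0]]])

```text
clock: 41.95
tool_pos: [0.5396, 0.0772, 0.0071]
orientation: [180.0, 0.0, 174.9]
force: [-0.2, -0.8, -0.6]
opening: 0.0878
gripper_force: 0.0
```

Call:
step_arm(steps=[[[0,0,0,0,0,0],[0,0,0,0,0,0],[0,0,0,0,0,0],[0,0,0,0,0,0],[0,0,0,0,0,0],[0,0,0,0,0,0],[0,0,0,0,0,0],[0,0,0,0,0,0],[0,0,0,0,0,0]]], jaw=255)

```text
clock: 42.85
tool_pos: [0.5392, 0.0771, 0.0065]
orientation: [180.0, 0.0, 174.9]
force: [0.6, -0.2, -0.8]
opening: 0.0248
gripper_force: 30.0
```

Call:
step_arm(steps=[[[0,0,-0.04,0,0,0],[0,0,-0.08,0,0,0],[0,0,-0.1,0,0,0],[0,-0.02,-0.1,0,0,-0.01],[0,-0.038,-0.1,0,0,-0.021],[0,-0.038,-0.1,0,0,-0.021],[0,-0.038,-0.07,0,0,-0.021],[0,-0.038,-0.04,0,0,-0.021],[0,-0.038,-0.02,0,0,-0.021],[0,-0.038,-0.01,0,0,-0.021],[0,-0.038,0,0,0,-0.021],[0,-0.038,0,0,0,-0.021],[0,-0.038,0,0,0,-0.021]]])

```text
clock: 44.15
tool_pos: [0.5389, 0.0734, 0.0066]
orientation: [180.0, 0.0, 175.5]
force: [0.1, -0.5, -2.5]
opening: 0.0249
gripper_force: 30.0
```

Call:
step_arm(steps=[[[0,0,0,0,0,0],[0,0,0,0,0,0],[0,0,0,0,0,0],[0,0,0,0,0,0],[0,0,0,0,0,0],[0,0,0,0,0,0],[0,0,-0.1,0,0,0],[0,0,-0.35,0,0,0],[0,0,-0.7,0,0,0],[0,0,-1,0,0,0],[0,0,-1,0,0,0]]], jaw=0)

```text
clock: 45.25
tool_pos: [0.5417, 0.0743, 0.1118]
orientation: [179.8, 0.4, 175.6]
force: [1.0, 0.1, -0.0]
opening: 0.0874
gripper_force: 0.0
```

Call:
step_arm(steps=[[[0,0,-0.3,0,0,-0.05],[0,0,-0.7,0,0,-0.1],[0,0,-1,0,0,-0.157],[0,0,-1,0,0,-0.157],[0,0,-1,0,0,-0.157]]])

```text
clock: 45.75
tool_pos: [0.5389, 0.0734, 0.2073]
orientation: [179.9, 0.1, 180.0]
force: [-0.6, -1.0, -0.5]
opening: 0.0876
gripper_force: 0.0
```

```bash
python3 - <<'E'
from h import *
go(.5713,.377,.2,180)
E
```

```text
pos [0.5389 0.0734 0.2073] [1.7993e+02 8.0000e-02 1.7999e+02] grip 0.0 0.08763010403110451
shift/100mm: [-0.324  3.036  0.073] wz -0.0
```

Call:
step_arm(steps=[[[-0.04,0.33,0,0,0,0],[-0.07,0.67,0,0,0,0],[-0.108,1,0,0,0,0]]])

```text
clock: 46.05
tool_pos: [0.5489, 0.1738, 0.2052]
orientation: [-179.9, -0.1, 180.0]
force: [0.9, -0.7, 0.0]
opening: 0.0876
gripper_force: 0.0
```

Call:
step_arm(steps=[[[-0.04,0.33,0,0,0,0],[-0.07,0.67,0,0,0,0],[-0.108,1,0,0,0,0]]])

```text
clock: 46.35
tool_pos: [0.5596, 0.2742, 0.2049]
orientation: [-179.9, -0.1, 180.0]
force: [-0.4, -0.7, 1.3]
opening: 0.0875
gripper_force: 0.0
```

Call:
step_arm(steps=[[[-0.04,0.33,0,0,0,0],[-0.07,0.67,0,0,0,0],[-0.108,1,0,0,0,0],[-0.108,1,0,0,0,0],[-0.108,1,0,0,0,0],[-0.108,1,0,0,0,0]]])

```text
clock: 46.95
tool_pos: [0.5707, 0.3724, 0.2055]
orientation: [-179.9, -0.1, 180.0]
force: [-0.7, 0.7, 0.8]
opening: 0.0878
gripper_force: 0.0
```

```bash
python3 - <<'E'
from h import *
go(.5713,.377,.15,180)
E
```

```text
pos [0.5707 0.3724 0.2055] [-1.7992e+02 -8.0000e-02  1.7999e+02] grip 0.0 0.08777803063455392
shift/100mm: [-0.006  0.046  0.555] wz -0.0
```

Call:
step_arm(steps=[[[-0.006,0.046,0.1,0,0,0],[-0.006,0.046,0.3,0,0,0],[-0.006,0.046,0.45,0,0,0],[-0.006,0.046,0.53,0,0,0],[-0.006,0.046,0.555,0,0,0],[-0.006,0.046,0.555,0,0,0],[-0.006,0.046,0.555,0,0,0]]])

```text
clock: 47.65
tool_pos: [0.5722, 0.3781, 0.1518]
orientation: [180.0, 0.1, -180.0]
force: [-0.1, -0.5, -0.7]
opening: 0.088
gripper_force: 0.0
```

Call:
step_arm(steps=[[[0,0,0,0,0,0],[0,0,0,0,0,0],[0,0,0,0,0,0],[0,0,0,0,0,0],[0,0,0,0,0,0],[0,0,0,0,0,0],[0,0,0,0,0,0],[0,0,0,0,0,0],[0,0,0,0,0,0]]], jaw=255)

```text
clock: 48.55
tool_pos: [0.5718, 0.3778, 0.1511]
orientation: [-180.0, -0.0, -180.0]
force: [0.1, -1.2, 0.4]
opening: 0.0242
gripper_force: 30.0
```

Call:
step_arm(steps=[[[0,0,-0.04,0,0,0],[0,0,-0.08,0,0,0],[0,0,-0.1,0,0,0],[-0.01,0.025,-0.1,0,0,0],[-0.023,0.047,-0.1,0,0,0],[-0.023,0.047,-0.1,0,0,0],[-0.023,0.047,-0.07,0,0,0],[-0.023,0.047,-0.04,0,0,0],[-0.023,0.047,-0.02,0,0,0],[-0.023,0.047,-0.01,0,0,0],[-0.023,0.047,0,0,0,0],[-0.023,0.047,0.003,0,0,0],[-0.023,0.047,0.003,0,0,0]]])

```text
clock: 49.85
tool_pos: [0.5743, 0.3826, 0.1511]
orientation: [180.0, 0.0, -180.0]
force: [-0.3, -0.0, -0.5]
opening: 0.0244
gripper_force: 30.0
```

Touching down (force near zero). Lower a hair, release, and retreat.

Call:
step_arm(steps=[[[0,0,0.005,0,0,0],[0,0,0.008,0,0,0],[0,0,0.008,0,0,0]]])

```text
clock: 50.15
tool_pos: [0.5746, 0.3828, 0.151]
orientation: [180.0, 0.1, -180.0]
force: [0.6, -1.5, 5.4]
opening: 0.0244
gripper_force: 30.0
```

Call:
step_arm(steps=[[[0,0,0,0,0,0],[0,0,0,0,0,0],[0,0,0,0,0,0],[0,0,0,0,0,0],[0,0,0,0,0,0],[0,0,0,0,0,0],[0,0,-0.1,0,0,0],[0,0,-0.35,0,0,0],[0,0,-0.7,0,0,0],[0,0,-0.9,0,0,0],[0,0,-0.9,0,0,0]]], jaw=0)

```text
clock: 51.25
tool_pos: [0.5756, 0.3837, 0.2451]
orientation: [179.7, 0.3, -180.0]
force: [-0.3, -0.6, 0.7]
opening: 0.0879
gripper_force: 0.0
```

Call:
step_arm(steps=[[[0.1,-0.33,0,0,0,0],[0.2,-0.67,0,0,0,0],[0.3,-1,0,0,0,0]]])

```text
clock: 51.55
tool_pos: [0.5434, 0.2814, 0.2397]
orientation: [-180.0, -0.0, -180.0]
force: [0.3, -0.4, 0.3]
opening: 0.0877
gripper_force: 0.0
```

Call:
step_arm(steps=[[[0.1,-0.33,0,0,0,0],[0.2,-0.67,0,0,0,0],[0.3,-1,0,0,0,0]]])

```text
clock: 51.85
tool_pos: [0.5134, 0.1812, 0.24]
orientation: [180.0, -0.0, -180.0]
force: [0.5, -0.7, -0.3]
opening: 0.088
gripper_force: 0.0
```

Call:
step_arm(steps=[[[0.1,-0.33,0,0,0,0],[0.2,-0.67,0,0,0,0],[0.3,-1,0,0,0,0]]])

```text
clock: 52.15
tool_pos: [0.4833, 0.0812, 0.2401]
orientation: [180.0, 0.0, -180.0]
force: [1.0, -0.9, 0.2]
opening: 0.0877
gripper_force: 0.0
```

Call:
step_arm(steps=[[[0,-0.33,0,0,0,0],[0,-0.67,0,0,0,0],[0,-1,0,0,0,0]]])

```text
clock: 52.45
tool_pos: [0.4837, -0.0187, 0.2403]
orientation: [180.0, 0.0, -180.0]
force: [1.6, 0.4, 0.3]
opening: 0.0877
gripper_force: 0.0
```

Call:
step_arm(steps=[[[0,-0.33,0,0,0,0],[0,-0.67,0,0,0,0],[0,-1,0,0,0,0]]])

```text
clock: 52.75
tool_pos: [0.4838, -0.1188, 0.2402]
orientation: [180.0, 0.0, -180.0]
force: [0.3, 0.6, -0.3]
opening: 0.0877
gripper_force: 0.0
```

Call:
step_arm(steps=[[[0,-0.33,0,0,0,0],[0,-0.67,0,0,0,0],[0,-1,0,0,0,0]]])

```text
clock: 53.05
tool_pos: [0.4839, -0.2188, 0.2401]
orientation: [180.0, 0.0, -180.0]
force: [-0.4, -0.0, 0.4]
opening: 0.0877
gripper_force: 0.0
```

Call:
step_arm(steps=[[[0,-0.33,0,0,0,0],[0,-0.67,0,0,0,0],[0,-1,0,0,0,0],[0,-1,0,0,0,0],[0,-1,0,0,0,0]]])

```text
clock: 53.55
tool_pos: [0.4838, -0.3179, 0.2395]
orientation: [180.0, -0.1, 179.9]
force: [-0.4, 0.3, -1.0]
opening: 0.0874
gripper_force: 0.0
```

```bash
python3 - <<'E'
from h import *
im,d,W=grab("top")
cv2.imwrite("pics/t6.png",cv2.resize(im[135:265,80:270,::-1],(798,546),interpolation=cv2.INTER_CUBIC))
print(get_obs()["tool_pos"],get_obs()["qvel"].round(2))
E
```

```text
[ 0.48394829 -0.31732044  0.23969176] [ 1.1  -0.72 -0.27 -0.05  0.05 -0.03]
```

View pics/t6.png

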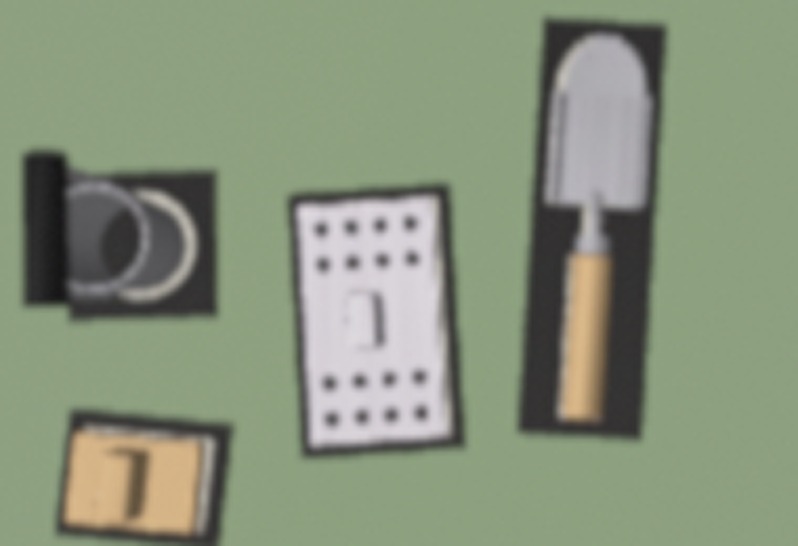

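```bash
python3 -c "
from plant import *
print(close_job())"
```

```text
the job is handed in; nothing more can be done
None
```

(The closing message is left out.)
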